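Calibrate the kitchen scale

TASK

Calibrate the kitchen scale. First set the brass check weight gently upright in the middle of the platter and let go; then slide the little cover on the front deck fully open, and with the tip of the T-handled stylus press the recessed button under it fully in and hold it in for a good second. Then lay the stylus back in its cradle the way it hung before, and slide the cover fully shut, leaving the weight standing on the platter and the other kitchenware undisturbed.

Things in the scene. Friction and masses are not known exactly. Their poses are not given: they have to be found in the camera images.
- scale: White bench scale, fixed to the counter, 260 (x) by 220 (y) mm. Origin: centre of its underside, on the counter. Its front part, at its own x -130 to -40 mm, is a flat front deck whose top is 45 mm high, with a display window at y +35 to +101 mm and two flat printed keys at y -93 mm (not used). In the deck at x -85, y 0 mm is a round vertical hole, 18 mm across, with the button 14 mm down in it. Behind the deck stands the steel platter.
- platter_centre (a point): Middle of the platter's flat top face, 70 mm above the counter. The platter is 164 (x) by 216 (y) mm. Axes as the scale's.
- cal_button (a joint): How far the recessed grey button is pressed down, m: 0 released, 0.005 fully in (a spring: 1.3 N starts it, 4.5 N holds it fully in; it comes back by itself).
- button_top (a point): Centre of the button's flat top, which is 14 mm across and faces up, 14 mm below the deck's top when released. It moves with the button. Hidden under the cover while that is shut.
- cover (a joint): How far the sliding cover is open, m: 0 fully shut (over the hole), 0.045 fully open. It slides along the scale's own -y to open, stays where it is left, and takes about 1.5 N. It may start a few mm open.
- cover_grip (a point): Centre of the top of the cover's grip, 24.5 mm above the deck's top; moves with the cover. The cover is a steel plate, 42 (x) by 44 (y) by 4 mm, lying on the deck; its grip is an upright fin on the plate's middle, 36 mm along the scale's x, 12 mm thick along y and 20 mm high. Axes as the scale's.
- stylus: T-handled stylus, about 80 g: black bar handle 100 mm long (its x), 16 mm thick (y), 18 mm high (z), with a steel shank straight down (-z) from the middle of the bar: 8 mm thick, the last 18 mm 6 mm thick, ending 69 mm below the bar's centre. Origin: centre of the bar. It starts hanging in the cradle, bar level, shank down between the posts.
- stylus_tip (a point): Lower end of the stylus shank, 69 mm below the bar's centre along the stylus's -z.
- cradle: Grey stylus cradle, fixed to the counter: base 120 (x) by 60 (y) by 6 mm and two upright posts, 10 mm thick, at x -43 and +43 mm, 50 mm wide, 75 mm high. Each post's top has a flared notch, 20 mm wide at its flat floor, open upward and along x, lips up to 88 mm high; the bar lies in both notches along the cradle's x, its centre 84 mm above the counter over the cradle's centre. Origin: centre of the underside.
- weight: Plain brass check weight, 500 g: upright cylinder 38 mm across and 46 mm high with a narrow neck and a knob 24 mm across on top, 64 mm high in all. Origin: centre of its underside.
- jar: Lidded jar, 76 mm across, 100 mm high; origin: centre of its underside. To be left alone.
- pot: Small open steel pot, 80 mm across its rim, 70 mm high; origin: centre of its underside. To be left alone. (A larger steel pan and a steel bowl, up to 100 mm high, stand fixed farther off, beyond x = 0.74 m.)
Things that resemble listed ones, but are neither listed nor needed, are in the scene too. Several things look just like the weight: the one meant starts farthest to the robot's right.

How it is judged:
On the way, in this order (a step that is already met when the one before it is completed fails the run):
1. the check weight stands in the middle of the platter (within 35 mm), let go (horizontal distance between weight and platter_centre below 0.035 m and z of weight in the frame of platter_centre between -0.004 and 0.004 m and angle between weight's own z axis and vertical below 0.1 rad and contact force between weight and the fingers below 0.1 N), for 0.2 s.
2. the cover is slid fully open (38 mm or more) (value of joint cover above 0.038 m), for 0.1 s.
3. with the weight on the platter, the stylus tip holds the button in (at least 3.8 mm of its 5) for 0.8 s (value of joint cal_button above 0.0038 m and distance between stylus_tip and button_top below 0.009 m and horizontal distance between weight and platter_centre below 0.035 m and z of weight in the frame of platter_centre between -0.004 and 0.004 m and angle between weight's own z axis and vertical below 0.1 rad), for 0.8 s.
4. the stylus lies in its cradle again, let go (x of stylus in the frame of cradle between -0.01 and 0.01 m and y of stylus in the frame of cradle between -0.006 and 0.006 m and z of stylus in the frame of cradle between 0.08 and 0.088 m and angle between stylus's own z axis and vertical below 0.12 rad and contact force between stylus and the fingers below 0.1 N), for 0.2 s.
At the end, for the whole second after the job is handed in: The weight stands upright and still on the platter, its centre within 35 mm of the platter's centre; the stylus lies still in its cradle, bar level (0.12 rad), within 10 mm along and 6 mm across the cradle and 4 mm in height; the cover is shut to within 4 mm and the button is out (all of step 4 and horizontal distance between weight and platter_centre below 0.035 m and z of weight in the frame of platter_centre between -0.004 and 0.004 m and angle between weight's own z axis and vertical below 0.1 rad and value of joint cover below 0.004 m and value of joint cal_button below 0.001 m and linear speed of each of weight, stylus below 0.02 m/s); the robot touches nothing.
It fails at once if the jar or the pot is moved more than 30 mm (distance of any of jar, pot from where it was at the start of the episode above 0.03 m).
It fails at once if the weight is dropped on the platter (faster than 0.5 m/s within 30 mm above it) (horizontal distance between weight and platter_centre below 0.08 m and z of weight in the frame of platter_centre below 0.03 m and linear speed of weight above 0.5 m/s).
It also fails if it takes over 72 s, if anything falls off the work surface, if the arm or the gripper's body presses on something with over 40 N, if the wrist force passes 120 N, or if a joint passes its speed limit or range.

ROBOT

A 6-joint arm with a two-finger parallel gripper is mounted at the origin on the work surface. World frame = base frame: x ahead of the robot, y to its left, z up, the work surface at z = 0. Lengths are in m, angles in rad, forces in N, time in s.
With the tool pointing down it reaches from about 0.3 to 0.775 m from the base axis. Payload 14.6 kg.
Tool frame: the origin (TCP) lies midway between the tips of the shut fingers; the grasp point (between the pads) lies 19 mm behind it (grasp_offset is the distance from the TCP to the grasp point, in m); z points along the fingers, y is the line along which they close (so a half turn about z gives the same grasp; the last joint's range is limited). The gripper opens to 94 mm and grips with 3 to 60 N. Pads are 16 mm wide; open, the fingers measure 119 mm over their backs; the gripper's body (75 mm by 177 mm) begins 78 mm behind the grasp point.
Start: joints at [-1.264, 0.3, 1.521, -0, 1.321, -0.067], TCP at [0.201, -0.512, 0.205] pointing down, gripper open.
Joint ranges: [-3.03, 3.03], [-0.79, 2.21], [0.23, 2.52], [-1.04, 4.18], [0, 3.07], [-2.55, 2.55]. Speed limits (rad/s): [2.22, 2.22, 2.57, 3.14, 3.14, 3.14].

INTERFACE

Orientations are given as [roll, pitch, yaw] about the fixed x, y, z axes, in that order (R = Rz(yaw) Ry(pitch) Rx(roll)).
In Python, from station import * gives the robot as it stands. The module is installed in compiled form; this text tells all that it offers.
- The arm moves only by the tool send_rows, never from a script. Its argument "rows" is a list of rows, each an object of numbers: "dx", "dy", "dz": the shift along the tool's x, y, z in mm; "roll": the turn about the tool's z in degrees; "jaw": the closure, from -1 (fully open) to 1 (shut). In form: [{"dx": .., "dy": .., "dz": .., "roll": .., "jaw": ..}, ...]. A call has 1 to 12 rows; each row shifts and turns the commanded pose from where the row before left it, along the tool's axes as they then stand; what a row does not reach is not made up. A row lasts 1/12 s, in which the tool goes at most 41.7 mm and 7.16 degrees, less where a joint would pass 70% of its speed; a pose out of reach is approached as far as the arm can. A call is refused whole if a number of a shift passes 41.7 or a number of a turn 7.16, either way. A call with a gripper value outside its range is refused whole. The fingers move at their own pace and stop on an object; "force" is the grip in N (left out, the last holds). Time passes only in rows, so rows that do not move let the fingers close. It gives the time, the measured TCP pose, the force, the opening and the grip force at its end, in the units of the state.
- get_obs(): the state, without advancing time (a new reading comes with each control period).
- camera(name): name is "side" or "top"; returns a dict with "frame" (384x512x3 uint8, red, green, blue), "z_map" (384x512 float32, m along the optical axis (not along the pixel's ray), 0 where there is no reading), "camera_matrix" (3x3 intrinsics, pixels), "rvec" (rotation vector, rad) and "tvec" (3), from world to camera coordinates, as OpenCV has them. Camera axes: x right, y down, z forward; pixel columns grow to the right and rows downward; lengths in m; the calibration is good to about 2 mm. A picture is of the moment at which its call begins.
- hand_in(): hands the job in; it is judged then, once.
The state is a dict: "time_s": time; "qpos": joint angles; "joint_vel": joint speeds; "tau": joint torques, N m; "ee_pos": TCP position; "eef_rot": TCP orientation; "force": force on the tool from outside, world axes, zero at the start; "moment": the same for the moment, N m; "grip_width": finger opening in m; "grip_force": force on a finger pad.
Only numpy, scipy, OpenCV 4.12 (cv2) and the standard library are available. Lean on these libraries where they do the work, as an engineer would, in place of code of your own. Each camera call takes 0.05 s, during which the arm holds its last target. There are 200 camera calls.

## Working session

There is one attempt and no reset: what is moved stays moved. The work goes in short steps, Python scripts to look and compute and a tool call to move; the robot and the scene stay as the last step left them, time stands still between calls to the robot, and variables do not carry over. Pictures are saved under pics/ and viewed, at most 10 in all, crops included, and the job is handed in when it is done.

Besides the shell and the picture viewer there is one more tool, called in YAML: its name, and indented under it one key for each argument. send_rows: Moves the arm, as the interface text tells. Its arguments: {"type":"object","properties":{"rows":{"type":"array"},"force":{"type":"number"}},"required":["rows"]}

```bash
mkdir -p pics
cat > h.py <<'E'
from station import *
import numpy as np, cv2
def grab(n):
    c=camera(n); np.savez(f'{n}.npz',**c); return c
def load(n): return dict(np.load(f'{n}.npz'))
def pts(c):
    z=c['z_map'];K=c['camera_matrix'];R=cv2.Rodrigues(c['rvec'])[0]
    v,u=np.indices(z.shape)
    p=np.stack([(u-K[0,2])*z/K[0,0],(v-K[1,2])*z/K[1,1],z],-1)
    w=(p-c['tvec'].reshape(3))@R
    w[z==0]=np.nan
    return w
def save(c,name,box=None,s=1):
    f=c['frame'][:,:,::-1]
    if box: f=f[box[1]:box[3],box[0]:box[2]]
    cv2.imwrite(f'pics/{name}.png',cv2.resize(f,None,fx=s,fy=s,interpolation=cv2.INTER_CUBIC))
E
python3 - <<'E'
from h import *
a=grab('top');b=grab('side')
save(a,'top0',s=1.5);save(b,'side0',s=1.5)
for c in (a,b):
  R=cv2.Rodrigues(c['rvec'])[0];print(-R.T@c['tvec'].reshape(3),R[2],c['camera_matrix'][0])
print(get_obs())
E
```

```text
[0.37776661 0.04808063 0.91502592] [ 0.16793224  0.0119816  -0.98572572] [353.10468198   0.         258.21814194]
[0.14880781 0.62133822 0.88710419] [ 0.35169573 -0.554062   -0.75453656] [385.05966627   0.         258.92805429]
{'time_s': 0.1, 'qpos': array([-1.26361161e+00,  3.00447274e-01,  1.52152736e+00, -2.75063252e-05,
        1.32067947e+00, -6.66068501e-02]), 'joint_vel': array([ 0.00219486, -0.00081533, -0.00263379,  0.00026935,  0.00080454,
       -0.00073351]), 'tau': array([-8.51491762e-06, -5.32648087e+01, -3.53284621e+01,  7.09433248e-02,
        2.34568800e-02, -5.48014020e-05]), 'ee_pos': array([ 0.20074707, -0.51180272,  0.20492212]), 'eef_rot': array([-3.14053179e+00, -4.40633395e-05,  3.73798370e-01]), 'force': array([ 0.31610092, -0.01447125, -0.29475839]), 'moment': array([-0.0045349 , -0.01406347, -0.01077697]), 'grip_force': 0.0, 'grip_width': 0.09405854356067318}
```

View pics/top0.png

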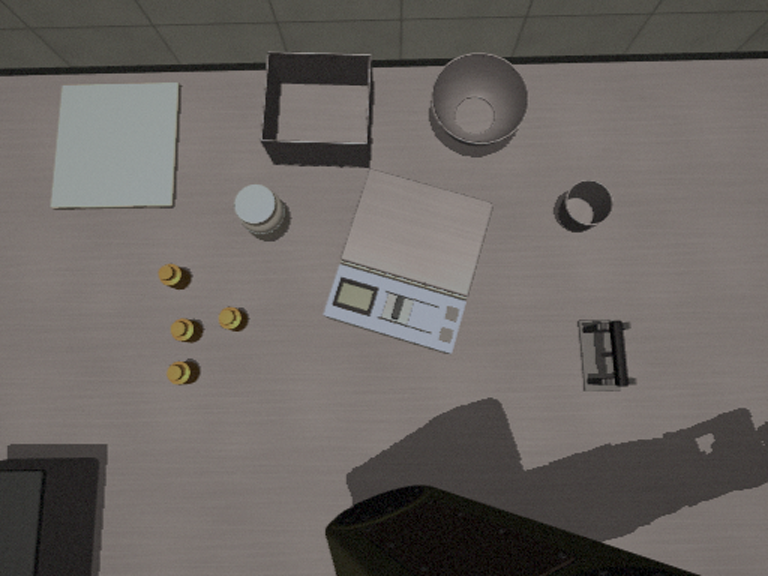

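View pics/side0.png

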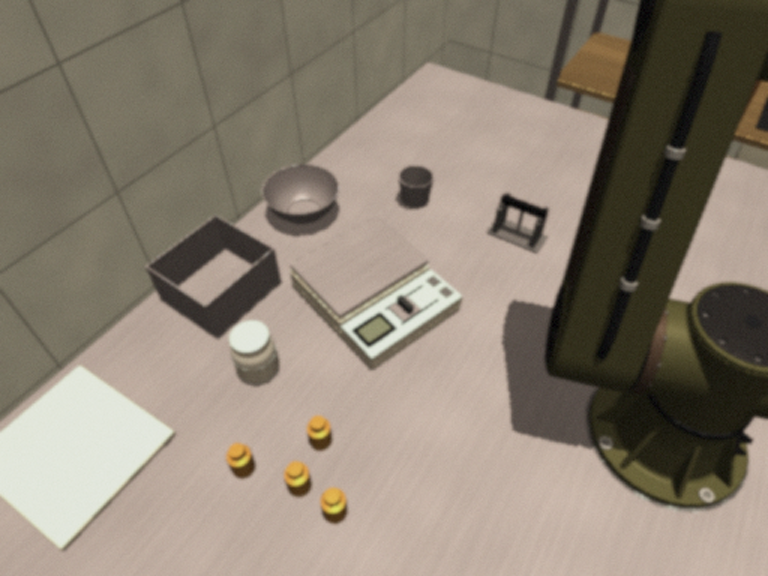

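The top view (1.5x) shows the scale around (410,260), its cover grip at (398,307), the cradle and stylus at (608,355), the jar at (260,210) and the pot at (585,205). There are four brass weights. The rightmost is at (232,318), which is (319,430) in the side view.

Run:
```python
from h import *
a=load('top');b=load('side');A=pts(a);B=pts(b)
for n,P,px in (('top',A,[(154,211),(265,204),(405,236),(265,160),(390,138)]),('side',B,[(212,284),(270,202),(350,137),(240,175),(277,125)])):
  for u,v in px: print(n,(u,v),np.nanmedian(P[v-1:v+2,u-1:u+2].reshape(-1,3),0).round(4))
W0=A[211,154]
for n,P in(('top',A),('side',B)):
  q=P.reshape(-1,3);
  def near(c,r,lo,hi):
    return q[(np.hypot(q[:,0]-c[0],q[:,1]-c[1])<r)&(q[:,2]>lo)&(q[:,2]<hi)]
  k=near(W0,.035,.055,.075);print(n,'knob',len(k),k.mean(0).round(4),((k.max(0)+k.min(0))/2).round(4))
  # platter
  pc=A[160,265]
  k=near(pc,.2,.062,.078)
  # restrict to connected: minAreaRect
  r=cv2.minAreaRect((k[:,:2]*1000).astype(np.float32));print('platter',len(k),np.median(k[:,2]),r)
  k=near(A[204,265],.2,.04,.05)
  r=cv2.minAreaRect((k[:,:2]*1000).astype(np.float32));print('deck',len(k),np.median(k[:,2]),r)
  g=near(A[204,265],.04,.056,.09);print('grip',len(g),np.median(g,0),cv2.minAreaRect((g[:,:2]*1000).astype(np.float32)) if len(g)>3 else '')
  c=near(A[236,405],.1,.076,.11);print('bar',len(c),np.median(c,0),c[:,2].max() if len(c) else '',cv2.minAreaRect((c[:,:2]*1000).astype(np.float32)) if len(c)>3 else '')
save(a,'c1',(230,180,440,270),3.8)
save(b,'c2',(220,100,380,260),3.7)
```

```text
top (154, 211) [0.4719 0.3123 0.0636]
top (265, 204) [0.4838 0.0426 0.0689]
top (405, 236) [ 0.4025 -0.2942  0.0502]
top (265, 160) [0.5928 0.0406 0.0698]
top (390, 138) [ 0.6633 -0.2942  0.004 ]
side (212, 284) [0.4651 0.3239 0.0622]
side (270, 202) [0.4781 0.0458 0.0688]
side (350, 137) [ 0.396  -0.2936  0.0908]
side (240, 175) [0.6047 0.0065 0.0694]
side (277, 125) [ 0.631  -0.2465  0.0623]
top knob 84 [0.4723 0.3199 0.0636] [0.4732 0.3208 0.0618]
platter 5770 0.06990460513673681 ((607.4107666015625, 64.72781372070312), (335.92425537109375, 241.83987426757812), 64.12407684326172)
deck 3106 0.04537206031846957 ((544.3533325195312, 28.489341735839844), (220.11737060546875, 216.34115600585938), 72.29966735839844)
grip 76 [0.48137886 0.04279429 0.06893966] ((482.4734191894531, 43.08176040649414), (11.847522735595703, 35.14319610595703), 72.56226348876953)
bar 479 [ 0.40137958 -0.29412421  0.09107547] 0.09688474177734031 ((403.1971435546875, -295.6000061035156), (99.35089111328125, 48.134925842285156), 0.3232804834842682)
side knob 86 [0.4712 0.3213 0.0626] [0.472  0.321  0.0609]
platter 3307 0.06912595953468442 ((615.0318603515625, 53.55865478515625), (329.042724609375, 246.5604248046875), 56.49799728393555)
deck 2175 0.044604911261243815 ((541.670654296875, 28.946136474609375), (222.45541381835938, 214.41860961914062), 72.48171997070312)
grip 74 [0.47998395 0.0459355  0.06729439] ((481.0077209472656, 43.509063720703125), (12.963990211486816, 35.43218994140625), 71.19763946533203)
bar 250 [ 0.39918256 -0.29202423  0.08845806] 0.09591630635944676 ((402.7452697753906, -295.16424560546875), (100.33930969238281, 48.36503219604492), 1.2702218294143677)
```

View pics/c1.png

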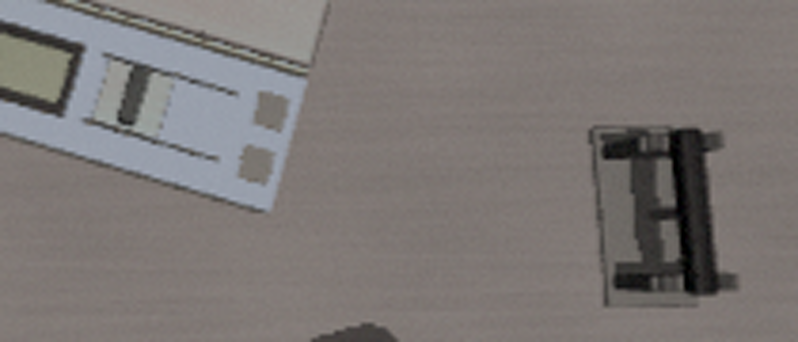

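View pics/c2.png

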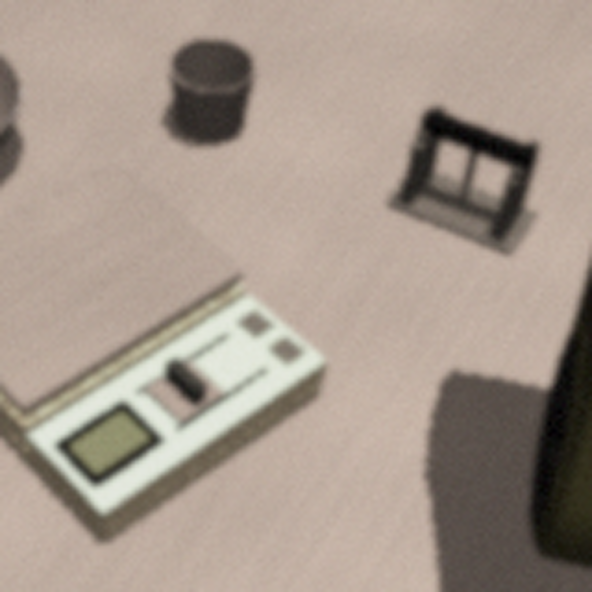

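The crops show the cover essentially shut, with the fin at crop (130,95) in the first crop. The stylus bar lies from (688,130) to (703,290) in the cradle, turned slightly. The scale is yawed about -17.5°. Next I refine the poses in the scale's frame.

```bash
cat > fit.py <<'E'
from h import *
from scipy.optimize import minimize
a=load('top');b=load('side');A=pts(a);B=pts(b)
for n,P in(('top',A),('side',B)):
  q=P.reshape(-1,3);q=q[np.isfinite(q[:,0])]
  yaw=np.deg2rad(-17.5);X=np.array([np.cos(yaw),np.sin(yaw)]);Y=np.array([-X[1],X[0]])
  o=np.array([.482,.0433])
  s=np.c_[(q[:,:2]-o)@X,(q[:,:2]-o)@Y,q[:,2]]
  k=s[(s[:,0]>.03)&(s[:,0]<.24)&(abs(s[:,1])<.14)&(abs(s[:,2]-.07)<.004)]
  r=cv2.minAreaRect((k[:,:2]*1000).astype(np.float32));print(n,'platter rel grip',np.median(k[:,2]),r, 'pct',np.percentile(k[:,:2],[.5,99.5],axis=0).round(4).tolist())
  k=s[(s[:,0]>-.07)&(s[:,0]<.04)&(abs(s[:,1])<.14)&(abs(s[:,2]-.045)<.003)]
  r=cv2.minAreaRect((k[:,:2]*1000).astype(np.float32));print(n,'deck rel grip',r, 'pct',np.percentile(k[:,:2],[.5,99.5],axis=0).round(4).tolist())
  c=np.array([.403,-.2955]);d=q[(np.hypot(*(q[:,:2]-c).T)<.1)]
  t=d[(d[:,2]>.0895)]
  # bar cells: mid part between posts is bar only
  m=t[abs(t[:,0]-c[0])<.034]; m=m[np.hypot(m[:,1]-np.median(m[:,1]),0)<.02]
  pf=np.polyfit(m[:,0],m[:,1],1);print(n,'bar',len(m),'yaw',np.rad2deg(np.arctan(pf[0])),'y at .403',np.polyval(pf,.403),'ywidth',np.ptp(m[:,1]-np.polyval(pf,m[:,0])),'z',np.median(m[:,2]),'x range',t[:,0].min(),t[:,0].max())
  bs=d[(d[:,2]>.003)&(d[:,2]<.010)];print(n,'base',len(bs),cv2.minAreaRect((bs[:,:2]*1000).astype(np.float32)))
for nm,c in(('jar',A[138,172]),('pot',A[138,395])): print(nm,c)
E
python3 fit.py
```

```text
top platter rel grip 0.06991871200960895 ((144.23748779296875, 16.286659240722656), (239.7234649658203, 190.26290893554688), 89.681884765625) pct [[0.0502, -0.1021], [0.2123, 0.1113]]
top deck rel grip ((-2.0810317993164062, 4.905158996582031), (220.0948486328125, 84.26543426513672), 89.91322326660156) pct [[-0.0439, -0.1041], [0.0396, 0.1139]]
top bar 206 yaw 0.704068889612596 y at .403 -0.29639543178154615 ywidth 0.016573892026186032 z 0.09244324484715738 x range 0.3535526927109325 0.45195922785267273
top base 814 ((409.4335632324219, -296.12518310546875), (186.28880310058594, 182.10186767578125), 21.575435638427734)
side platter rel grip 0.06921152133465153 ((143.34005737304688, 16.888832092285156), (191.49375915527344, 242.87672424316406), 0.022056782618165016) pct [[0.0491, -0.102], [0.2124, 0.1121]]
side deck rel grip ((-2.9400672912597656, 4.11907958984375), (85.80622100830078, 222.11050415039062), 0.0773564875125885) pct [[-0.0449, -0.1043], [0.0394, 0.1141]]
side bar 76 yaw 1.5423921803031078 y at .403 -0.29593398124407055 ywidth 0.019915728716862535 z 0.09179025056684614 x range 0.3528114677000413 0.45135866285584764
side base 356 ((396.7010498046875, -283.09521484375), (157.08221435546875, 159.07020568847656), 2.964231252670288)
jar [0.64406879 0.26394185 0.09937184]
pot [ 0.66175336 -0.30598525  0.00844255]
```

```bash
cat > plan.py <<'E'
import sys,math,json,numpy as np
from station import get_obs
from scipy.spatial.transform import Rotation as Ro
def plan(*segs,start=None):
    """segs: (x,y,z,yawdeg,rows,jaw)"""
    o=get_obs()
    p=np.array(o['ee_pos']);yaw=math.degrees(o['eef_rot'][2])
    for x,y,z,yw,n,jaw in segs:
        g=np.array([x,y,z]);d=(yw-yaw+180)%360-180
        rows=[]
        for i in range(n):
            s=(g-p)/(n-i);a=math.radians(yaw)
            t=[round(float(v),1) for v in (1e3*(s[0]*math.cos(a)+s[1]*math.sin(a)),1e3*(s[0]*math.sin(a)-s[1]*math.cos(a)),-1e3*s[2])]
            r=round(-d/n,2)
            p=p+s;yaw-=r
            rows.append(f'{{"dx":{t[0]},"dy":{t[1]},"dz":{t[2]},"roll":{r},"jaw":{jaw}}}')
        p=g
        for k in range(0,n,12): print('['+','.join(rows[k:k+12])+']')
        print('--')
E
python3 -c "
from plan import *
plan((.4725,.3205,.14,90,28,-1))"
```

```text
[{"dx":19.9,"dy":-24.1,"dz":2.3,"roll":-2.45,"jaw":-1},{"dx":20.9,"dy":-23.3,"dz":2.3,"roll":-2.45,"jaw":-1},{"dx":21.9,"dy":-22.3,"dz":2.3,"roll":-2.45,"jaw":-1},{"dx":22.8,"dy":-21.4,"dz":2.3,"roll":-2.45,"jaw":-1},{"dx":23.7,"dy":-20.4,"dz":2.3,"roll":-2.45,"jaw":-1},{"dx":24.6,"dy":-19.4,"dz":2.3,"roll":-2.45,"jaw":-1},{"dx":25.4,"dy":-18.3,"dz":2.3,"roll":-2.45,"jaw":-1},{"dx":26.1,"dy":-17.2,"dz":2.3,"roll":-2.45,"jaw":-1},{"dx":26.8,"dy":-16.1,"dz":2.3,"roll":-2.45,"jaw":-1},{"dx":27.5,"dy":-14.9,"dz":2.3,"roll":-2.45,"jaw":-1},{"dx":28.1,"dy":-13.7,"dz":2.3,"roll":-2.45,"jaw":-1},{"dx":28.7,"dy":-12.5,"dz":2.3,"roll":-2.45,"jaw":-1}]
[{"dx":29.2,"dy":-11.3,"dz":2.3,"roll":-2.45,"jaw":-1},{"dx":29.6,"dy":-10.0,"dz":2.3,"roll":-2.45,"jaw":-1},{"dx":30.0,"dy":-8.7,"dz":2.3,"roll":-2.45,"jaw":-1},{"dx":30.4,"dy":-7.4,"dz":2.3,"roll":-2.45,"jaw":-1},{"dx":30.7,"dy":-6.1,"dz":2.3,"roll":-2.45,"jaw":-1},{"dx":30.9,"dy":-4.8,"dz":2.3,"roll":-2.45,"jaw":-1},{"dx":31.1,"dy":-3.5,"dz":2.3,"roll":-2.45,"jaw":-1},{"dx":31.2,"dy":-2.2,"dz":2.3,"roll":-2.45,"jaw":-1},{"dx":31.3,"dy":-0.8,"dz":2.3,"roll":-2.45,"jaw":-1},{"dx":31.3,"dy":0.5,"dz":2.3,"roll":-2.45,"jaw":-1},{"dx":31.2,"dy":1.9,"dz":2.3,"roll":-2.45,"jaw":-1},{"dx":31.1,"dy":3.2,"dz":2.3,"roll":-2.45,"jaw":-1}]
[{"dx":30.9,"dy":4.5,"dz":2.3,"roll":-2.45,"jaw":-1},{"dx":30.7,"dy":5.8,"dz":2.3,"roll":-2.45,"jaw":-1},{"dx":30.4,"dy":7.1,"dz":2.3,"roll":-2.45,"jaw":-1},{"dx":30.1,"dy":8.4,"dz":2.3,"roll":-2.45,"jaw":-1}]
--
```

send_rows:
  rows:
    - {"dx": 20,"dy": -24,"dz": 2,"roll": -2.5,"jaw": -1}
    - {"dx": 21,"dy": -23,"dz": 2,"roll": -2.5,"jaw": -1}
    - {"dx": 22,"dy": -22,"dz": 2,"roll": -2.5,"jaw": -1}
    - {"dx": 23,"dy": -21,"dz": 2,"roll": -2.5,"jaw": -1}
    - {"dx": 24,"dy": -20,"dz": 2,"roll": -2.5,"jaw": -1}
    - {"dx": 25,"dy": -19,"dz": 2,"roll": -2.5,"jaw": -1}
    - {"dx": 25,"dy": -18,"dz": 2,"roll": -2.5,"jaw": -1}
    - {"dx": 26,"dy": -17,"dz": 2,"roll": -2.5,"jaw": -1}
    - {"dx": 27,"dy": -16,"dz": 2,"roll": -2.5,"jaw": -1}
    - {"dx": 28,"dy": -15,"dz": 2,"roll": -2.5,"jaw": -1}
    - {"dx": 28,"dy": -14,"dz": 2,"roll": -2.5,"jaw": -1}
    - {"dx": 29,"dy": -12,"dz": 2,"roll": -2.5,"jaw": -1}

```text
time_s: 1.1
ee_pos: [0.3182, -0.1544, 0.1813]
eef_rot: [3.142, -0.0, 0.899]
force: [0.3, -0.2, 0.2]
grip_width: 0.094
grip_force: 0.0
```

send_rows:
  rows:
    - {"dx": 29,"dy": -11,"dz": 2,"roll": -2.5,"jaw": -1}
    - {"dx": 30,"dy": -10,"dz": 2,"roll": -2.5,"jaw": -1}
    - {"dx": 30,"dy": -9,"dz": 2,"roll": -2.5,"jaw": -1}
    - {"dx": 30,"dy": -7,"dz": 2,"roll": -2.5,"jaw": -1}
    - {"dx": 31,"dy": -6,"dz": 2,"roll": -2.5,"jaw": -1}
    - {"dx": 31,"dy": -5,"dz": 2,"roll": -2.5,"jaw": -1}
    - {"dx": 31,"dy": -3,"dz": 2,"roll": -2.5,"jaw": -1}
    - {"dx": 31,"dy": -2,"dz": 2,"roll": -2.5,"jaw": -1}
    - {"dx": 31,"dy": -1,"dz": 2,"roll": -2.5,"jaw": -1}
    - {"dx": 31,"dy": 1,"dz": 2,"roll": -2.5,"jaw": -1}
    - {"dx": 31,"dy": 2,"dz": 2,"roll": -2.5,"jaw": -1}
    - {"dx": 31,"dy": 3,"dz": 2,"roll": -2.5,"jaw": -1}

```text
time_s: 2.1
ee_pos: [0.4302, 0.2028, 0.1571]
eef_rot: [-3.141, 0.0, 1.423]
force: [0.4, -0.6, -0.3]
grip_width: 0.0939
grip_force: 0.0
```

```bash
python3 -c "
from plan import *
o=get_obs();print(o['ee_pos'],o['eef_rot'],o['time_s'])
plan((.4725,.3205,.14,90,6,-1),(.4725,.3205,.012,90,6,-1))"
```

```text
[0.43017011 0.20280902 0.15708863] [-3.14121891e+00  2.18196682e-04  1.42340811e+00] 2.1
[{"dx":20.4,"dy":4.1,"dz":2.8,"roll":-1.41,"jaw":-1},{"dx":20.3,"dy":4.6,"dz":2.8,"roll":-1.41,"jaw":-1},{"dx":20.2,"dy":5.1,"dz":2.8,"roll":-1.41,"jaw":-1},{"dx":20.1,"dy":5.6,"dz":2.8,"roll":-1.41,"jaw":-1},{"dx":19.9,"dy":6.1,"dz":2.8,"roll":-1.41,"jaw":-1},{"dx":19.8,"dy":6.6,"dz":2.8,"roll":-1.41,"jaw":-1}]
--
[{"dx":0.0,"dy":0.0,"dz":21.3,"roll":0.0,"jaw":-1},{"dx":0.0,"dy":0.0,"dz":21.3,"roll":0.0,"jaw":-1},{"dx":0.0,"dy":0.0,"dz":21.3,"roll":0.0,"jaw":-1},{"dx":0.0,"dy":0.0,"dz":21.3,"roll":0.0,"jaw":-1},{"dx":0.0,"dy":0.0,"dz":21.3,"roll":0.0,"jaw":-1},{"dx":0.0,"dy":0.0,"dz":21.3,"roll":0.0,"jaw":-1}]
--
```

send_rows:
  rows:
    - {"dx": 20.4,"dy": 4,"dz": 3,"roll": -1.4}
    - {"dx": 20.3,"dy": 4.6,"dz": 3,"roll": -1.4}
    - {"dx": 20.2,"dy": 5,"dz": 3,"roll": -1.4}
    - {"dx": 20,"dy": 5.6,"dz": 3,"roll": -1.4}
    - {"dx": 20,"dy": 6,"dz": 3,"roll": -1.4}
    - {"dx": 20,"dy": 6.6,"dz": 3,"roll": -1.4}
    - {"dz": 0}
    - {"dz": 0}

```text
invalid input at $.rows[0]: expected keys dx, dy, dz, roll, jaw
```

```bash
python3 -c "
from h import *
o=get_obs();print(o['ee_pos'],o['eef_rot'],o['time_s'])
c=grab('top');save(c,'top1',(90,120,250,260),4)"
```

```text
[0.43017011 0.20280902 0.15708863] [-3.14121891e+00  2.18196682e-04  1.42340811e+00] 2.1
```

View pics/top1.png

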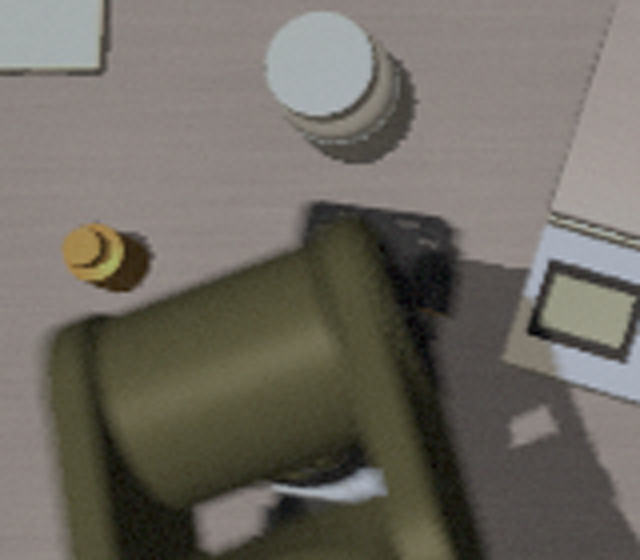

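The arm hides the target here, so the top view is no use over a grasp. All row keys are required, so I resend with the full set.

send_rows:
  rows:
    - {"dx": 20.4,"dy": 4,"dz": 3,"roll": -1.4,"jaw": -1}
    - {"dx": 20.3,"dy": 4.6,"dz": 3,"roll": -1.4,"jaw": -1}
    - {"dx": 20.2,"dy": 5,"dz": 3,"roll": -1.4,"jaw": -1}
    - {"dx": 20,"dy": 5.6,"dz": 3,"roll": -1.4,"jaw": -1}
    - {"dx": 20,"dy": 6,"dz": 3,"roll": -1.4,"jaw": -1}
    - {"dx": 20,"dy": 6.6,"dz": 3,"roll": -1.4,"jaw": -1}
    - {"dx": 0,"dy": 0,"dz": 0,"roll": 0,"jaw": -1}
    - {"dx": 0,"dy": 0,"dz": 0,"roll": 0,"jaw": -1}

```text
time_s: 2.82
ee_pos: [0.4722, 0.3191, 0.1386]
eef_rot: [-3.14, 0.001, 1.568]
force: [-1.2, -0.7, -0.1]
grip_width: 0.0938
grip_force: 0.0
```

```bash
python3 -c "
from h import *
o=get_obs();print(o['ee_pos'],o['eef_rot'],o['time_s'])"
```

```text
[0.47220139 0.3191133  0.1386296 ] [-3.14032546e+00  8.09534761e-04  1.56833292e+00] 2.8167
```

send_rows:
  rows:
    - {"dx": 1.4,"dy": 0,"dz": 21,"roll": 0,"jaw": -1}
    - {"dx": 0,"dy": 0,"dz": 25,"roll": 0,"jaw": -1}
    - {"dx": 0,"dy": 0,"dz": 25,"roll": 0,"jaw": -1}
    - {"dx": 0,"dy": 0,"dz": 25,"roll": 0,"jaw": -1}
    - {"dx": 0,"dy": 0,"dz": 20,"roll": 0,"jaw": -1}
    - {"dx": 0,"dy": 0,"dz": 10,"roll": 0,"jaw": 0}
    - {"dx": 0,"dy": 0,"dz": 0,"roll": 0,"jaw": 1}
    - {"dx": 0,"dy": 0,"dz": 0,"roll": 0,"jaw": 1}
    - {"dx": 0,"dy": 0,"dz": 0,"roll": 0,"jaw": 1}
    - {"dx": 0,"dy": 0,"dz": 0,"roll": 0,"jaw": 1}
    - {"dx": 0,"dy": 0,"dz": 0,"roll": 0,"jaw": 1}
    - {"dx": 0,"dy": 0,"dz": 0,"roll": 0,"jaw": 1}
  force: 30

```text
time_s: 3.82
ee_pos: [0.4728, 0.3205, 0.0142]
eef_rot: [3.141, -0.001, 1.568]
force: [0.7, 0.1, 0.2]
grip_width: 0.0508
grip_force: 0.0
```

```bash
python3 -c "
from plan import *
o=get_obs();print(o['ee_pos'],o['grip_width'],o['grip_force'])
plan((.4725,.3205,.012+.15,90,6,1),(.6084,.0085,.165,90,14,1))"
```

```text
[0.47281505 0.32045669 0.01418884] 0.050772049720526784 0.0
[{"dx":0.0,"dy":-0.1,"dz":-24.6,"roll":-0.03,"jaw":1},{"dx":0.0,"dy":-0.1,"dz":-24.6,"roll":-0.03,"jaw":1},{"dx":0.0,"dy":-0.1,"dz":-24.6,"roll":-0.03,"jaw":1},{"dx":0.0,"dy":-0.1,"dz":-24.6,"roll":-0.03,"jaw":1},{"dx":0.0,"dy":-0.1,"dz":-24.6,"roll":-0.03,"jaw":1},{"dx":0.0,"dy":-0.1,"dz":-24.6,"roll":-0.03,"jaw":1}]
--
[{"dx":-22.3,"dy":9.7,"dz":-0.2,"roll":0.0,"jaw":1},{"dx":-22.3,"dy":9.7,"dz":-0.2,"roll":0.0,"jaw":1},{"dx":-22.3,"dy":9.7,"dz":-0.2,"roll":0.0,"jaw":1},{"dx":-22.3,"dy":9.7,"dz":-0.2,"roll":0.0,"jaw":1},{"dx":-22.3,"dy":9.7,"dz":-0.2,"roll":0.0,"jaw":1},{"dx":-22.3,"dy":9.7,"dz":-0.2,"roll":0.0,"jaw":1},{"dx":-22.3,"dy":9.7,"dz":-0.2,"roll":0.0,"jaw":1},{"dx":-22.3,"dy":9.7,"dz":-0.2,"roll":0.0,"jaw":1},{"dx":-22.3,"dy":9.7,"dz":-0.2,"roll":0.0,"jaw":1},{"dx":-22.3,"dy":9.7,"dz":-0.2,"roll":0.0,"jaw":1},{"dx":-22.3,"dy":9.7,"dz":-0.2,"roll":0.0,"jaw":1},{"dx":-22.3,"dy":9.7,"dz":-0.2,"roll":0.0,"jaw":1}]
[{"dx":-22.3,"dy":9.7,"dz":-0.2,"roll":0.0,"jaw":1},{"dx":-22.3,"dy":9.7,"dz":-0.2,"roll":0.0,"jaw":1}]
--
```

send_rows:
  rows:
    - {"dx": 0,"dy": 0,"dz": 0,"roll": 0,"jaw": 1}
    - {"dx": 0,"dy": 0,"dz": 0,"roll": 0,"jaw": 1}
    - {"dx": 0,"dy": 0,"dz": 0,"roll": 0,"jaw": 1}
    - {"dx": 0,"dy": 0,"dz": 0,"roll": 0,"jaw": 1}
    - {"dx": 0,"dy": 0,"dz": 0,"roll": 0,"jaw": 1}
  force: 30

```text
time_s: 4.23
ee_pos: [0.4728, 0.3204, 0.0137]
eef_rot: [3.141, -0.0, 1.568]
force: [0.4, -1.0, 2.9]
grip_width: 0.0369
grip_force: 30.0
```

send_rows:
  rows:
    - {"dx": 0,"dy": 0,"dz": -10,"roll": 0,"jaw": 1}
    - {"dx": 0,"dy": 0,"dz": -20,"roll": 0,"jaw": 1}
    - {"dx": 0,"dy": 0,"dz": -30,"roll": 0,"jaw": 1}
    - {"dx": 0,"dy": 0,"dz": -30,"roll": 0,"jaw": 1}
    - {"dx": 0,"dy": 0,"dz": -30,"roll": 0,"jaw": 1}
    - {"dx": 0,"dy": 0,"dz": -20,"roll": 0,"jaw": 1}
    - {"dx": 0,"dy": 0,"dz": -10,"roll": 0,"jaw": 1}

```text
time_s: 4.82
ee_pos: [0.4728, 0.3206, 0.1664]
eef_rot: [3.139, -0.001, 1.568]
force: [-0.4, 0.2, -5.4]
grip_width: 0.0371
grip_force: 30.0
```

send_rows:
  rows:
    - {"dx": -12,"dy": 5,"dz": 0,"roll": 0,"jaw": 1}
    - {"dx": -24,"dy": 10,"dz": 0,"roll": 0,"jaw": 1}
    - {"dx": -30,"dy": 13,"dz": 0,"roll": 0,"jaw": 1}
    - {"dx": -30,"dy": 13,"dz": 0,"roll": 0,"jaw": 1}
    - {"dx": -30,"dy": 13,"dz": 0,"roll": 0,"jaw": 1}
    - {"dx": -30,"dy": 13,"dz": 0,"roll": 0,"jaw": 1}
    - {"dx": -30,"dy": 13,"dz": 0,"roll": 0,"jaw": 1}
    - {"dx": -30,"dy": 13,"dz": 0,"roll": 0,"jaw": 1}
    - {"dx": -30,"dy": 13,"dz": 0,"roll": 0,"jaw": 1}
    - {"dx": -30,"dy": 13,"dz": 0,"roll": 0,"jaw": 1}
    - {"dx": -24,"dy": 11,"dz": 0,"roll": 0,"jaw": 1}
    - {"dx": -12,"dy": 5.5,"dz": 0,"roll": 0,"jaw": 1}

```text
time_s: 5.82
ee_pos: [0.6069, 0.0042, 0.1613]
eef_rot: [-3.138, 0.0, 1.565]
force: [-0.8, 0.4, -4.1]
grip_width: 0.0367
grip_force: 30.0
```

send_rows:
  rows:
    - {"dx": 0,"dy": 0,"dz": 10,"roll": 0,"jaw": 1}
    - {"dx": 0,"dy": 0,"dz": 20,"roll": 0,"jaw": 1}
    - {"dx": 0,"dy": 0,"dz": 20,"roll": 0,"jaw": 1}
    - {"dx": 0,"dy": 0,"dz": 15,"roll": 0,"jaw": 1}
    - {"dx": 0,"dy": 0,"dz": 6,"roll": 0,"jaw": 1}
    - {"dx": 0,"dy": 0,"dz": 3,"roll": 0,"jaw": 1}
    - {"dx": 0,"dy": 0,"dz": 0,"roll": 0,"jaw": 1}

```text
time_s: 6.4
ee_pos: [0.6066, 0.0083, 0.0888]
eef_rot: [-3.14, -0.0, 1.568]
force: [-0.8, -0.4, -5.2]
grip_width: 0.0375
grip_force: 30.0
```

send_rows:
  rows:
    - {"dx": 0,"dy": 2,"dz": 1.5,"roll": 0,"jaw": 1}
    - {"dx": 0,"dy": 0,"dz": 1.5,"roll": 0,"jaw": 1}
    - {"dx": 0,"dy": 0,"dz": 1,"roll": 0,"jaw": 1}
    - {"dx": 0,"dy": 0,"dz": 0.5,"roll": 0,"jaw": 1}
    - {"dx": 0,"dy": 0,"dz": 0,"roll": 0,"jaw": 1}

```text
time_s: 6.82
ee_pos: [0.6091, 0.0078, 0.0851]
eef_rot: [3.141, -0.0, 1.568]
force: [-0.4, -0.7, -4.7]
grip_width: 0.0374
grip_force: 30.0
```

send_rows:
  rows:
    - {"dx": 0,"dy": 0,"dz": 0.7,"roll": 0,"jaw": 1}
    - {"dx": 0,"dy": 0,"dz": 0.5,"roll": 0,"jaw": 1}
    - {"dx": 0,"dy": 0,"dz": 0,"roll": 0,"jaw": 1}

```text
time_s: 7.07
ee_pos: [0.6091, 0.0078, 0.0838]
eef_rot: [3.142, -0.0, 1.568]
force: [-0.0, 1.5, -4.4]
grip_width: 0.0371
grip_force: 30.0
```

send_rows:
  rows:
    - {"dx": 0,"dy": 0,"dz": 0.7,"roll": 0,"jaw": 1}
    - {"dx": 0,"dy": 0,"dz": 0.5,"roll": 0,"jaw": 1}
    - {"dx": 0,"dy": 0,"dz": 0,"roll": 0,"jaw": 1}

```text
time_s: 7.32
ee_pos: [0.6091, 0.0078, 0.0837]
eef_rot: [3.141, 0.0, 1.568]
force: [-6.5, 0.8, 7.6]
grip_width: 0.0373
grip_force: 30.0
```

send_rows:
  rows:
    - {"dx": 0,"dy": 0,"dz": 0,"roll": 0,"jaw": 0.15}
    - {"dx": 0,"dy": 0,"dz": 0,"roll": 0,"jaw": 0}
    - {"dx": 0,"dy": 0,"dz": 0,"roll": 0,"jaw": -0.6}
    - {"dx": 0,"dy": 0,"dz": 0,"roll": 0,"jaw": -0.6}
    - {"dx": 0,"dy": 0,"dz": 0,"roll": 0,"jaw": -0.6}
    - {"dx": 0,"dy": 0,"dz": 0,"roll": 0,"jaw": -0.6}
    - {"dx": 0,"dy": 0,"dz": 0,"roll": 0,"jaw": -0.6}
    - {"dx": 0,"dy": 0,"dz": 0,"roll": 0,"jaw": -0.6}

```text
time_s: 7.98
ee_pos: [0.6091, 0.0078, 0.0825]
eef_rot: [3.142, -0.0, 1.568]
force: [0.9, 0.4, -0.0]
grip_width: 0.0753
grip_force: 0.0
```

send_rows:
  rows:
    - {"dx": 0,"dy": 0,"dz": -10,"roll": 0,"jaw": -0.6}
    - {"dx": 0,"dy": 0,"dz": -20,"roll": 0,"jaw": -0.6}
    - {"dx": 0,"dy": 0,"dz": -30,"roll": 0,"jaw": -0.6}
    - {"dx": 0,"dy": 0,"dz": -30,"roll": 0,"jaw": -0.6}
    - {"dx": 0,"dy": 0,"dz": -20,"roll": 0,"jaw": -0.6}

```text
time_s: 8.4
ee_pos: [0.6096, 0.0078, 0.1964]
eef_rot: [3.138, 0.0, 1.568]
force: [0.8, 0.1, 0.4]
grip_width: 0.075
grip_force: 0.0
```

```bash
python3 -c "
from plan import *
o=get_obs();print(o['ee_pos'],o['grip_width'],o['grip_force'])
plan((.482,.0433,.150,162.5,12,-.6))"
```

```text
[0.60955771 0.00783518 0.19643204] 0.07497664979405035 0.0
[{"dx":2.9,"dy":-10.6,"dz":3.9,"roll":-6.06,"jaw":-0.6},{"dx":4.0,"dy":-10.3,"dz":3.9,"roll":-6.06,"jaw":-0.6},{"dx":5.1,"dy":-9.8,"dz":3.9,"roll":-6.06,"jaw":-0.6},{"dx":6.1,"dy":-9.2,"dz":3.9,"roll":-6.06,"jaw":-0.6},{"dx":7.0,"dy":-8.5,"dz":3.9,"roll":-6.06,"jaw":-0.6},{"dx":7.9,"dy":-7.7,"dz":3.9,"roll":-6.06,"jaw":-0.6},{"dx":8.7,"dy":-6.8,"dz":3.9,"roll":-6.06,"jaw":-0.6},{"dx":9.3,"dy":-5.9,"dz":3.9,"roll":-6.06,"jaw":-0.6},{"dx":9.9,"dy":-4.9,"dz":3.9,"roll":-6.06,"jaw":-0.6},{"dx":10.4,"dy":-3.8,"dz":3.9,"roll":-6.06,"jaw":-0.6},{"dx":10.7,"dy":-2.7,"dz":3.9,"roll":-6.06,"jaw":-0.6},{"dx":10.9,"dy":-1.5,"dz":3.9,"roll":-6.06,"jaw":-0.6}]
--
```

send_rows:
  rows:
    - {"dx": 2.9,"dy": -10.6,"dz": 0,"roll": -6,"jaw": -0.6}
    - {"dx": 4,"dy": -10.3,"dz": 0,"roll": -6,"jaw": -0.6}
    - {"dx": 5,"dy": -9.8,"dz": 0,"roll": -6,"jaw": -0.6}
    - {"dx": 6,"dy": -9.2,"dz": 0,"roll": -6,"jaw": -0.6}
    - {"dx": 7,"dy": -8.5,"dz": 0,"roll": -6,"jaw": -0.6}
    - {"dx": 8,"dy": -7.7,"dz": 5,"roll": -6,"jaw": -0.6}
    - {"dx": 8.7,"dy": -6.8,"dz": 5,"roll": -6,"jaw": -0.6}
    - {"dx": 9.3,"dy": -6,"dz": 10,"roll": -6,"jaw": -0.6}
    - {"dx": 10,"dy": -5,"dz": 10,"roll": -6,"jaw": -0.6}
    - {"dx": 10.4,"dy": -3.8,"dz": 10,"roll": -6,"jaw": -0.6}
    - {"dx": 10.7,"dy": -2.7,"dz": 10,"roll": -6,"jaw": -0.6}
    - {"dx": 11,"dy": -1.5,"dz": 10,"roll": -6.5,"jaw": -0.4}

```text
time_s: 9.4
ee_pos: [0.481, 0.044, 0.133]
eef_rot: [3.141, 0.001, 2.838]
force: [0.6, -0.6, 1.0]
grip_width: 0.0713
grip_force: 0.0
```

send_rows:
  rows:
    - {"dx": 0,"dy": 0,"dz": 10,"roll": 0,"jaw": -0.4}
    - {"dx": 0,"dy": 0,"dz": 10,"roll": 0,"jaw": -0.4}
    - {"dx": 0,"dy": 0,"dz": 0,"roll": 0,"jaw": -0.4}

```text
time_s: 9.65
ee_pos: [0.4813, 0.0437, 0.1112]
eef_rot: [-3.141, -0.002, 2.829]
force: [-0.5, 0.3, -0.5]
grip_width: 0.066
grip_force: 0.0
```

```bash
python3 -c "
from plan import *
from h import *
c=grab('side');save(c,'s2',(180,110,330,260),3.8)
o=get_obs();print(o['ee_pos'],o['eef_rot'])
plan((.482,.0433,.053,162.5,4,-.4))"
```

```text
[0.48161117 0.04368943 0.11202252] [-3.14122991e+00 -1.02719620e-03  2.82967120e+00]
[{"dx":-0.1,"dy":-0.1,"dz":14.8,"roll":-0.09,"jaw":-0.4},{"dx":-0.1,"dy":-0.1,"dz":14.8,"roll":-0.09,"jaw":-0.4},{"dx":-0.1,"dy":-0.1,"dz":14.8,"roll":-0.09,"jaw":-0.4},{"dx":-0.1,"dy":-0.1,"dz":14.8,"roll":-0.09,"jaw":-0.4}]
--
```

View pics/s2.png

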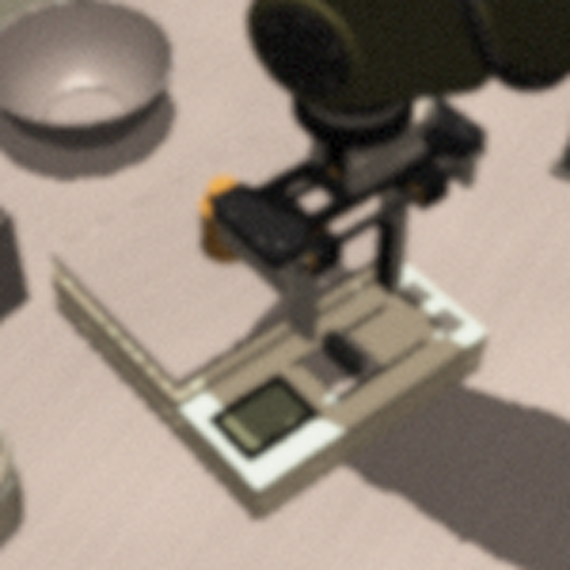

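send_rows:
  rows:
    - {"dx": 0,"dy": 0,"dz": 20,"roll": 0,"jaw": -0.2}
    - {"dx": 0,"dy": 0,"dz": 20,"roll": 0,"jaw": 0}
    - {"dx": 0,"dy": 0,"dz": 12,"roll": 0,"jaw": 0.2}
    - {"dx": 0,"dy": 0,"dz": 5,"roll": 0,"jaw": 1}
    - {"dx": 0,"dy": 0,"dz": 0,"roll": 0,"jaw": 1}
    - {"dx": 0,"dy": 0,"dz": 0,"roll": 0,"jaw": 1}
    - {"dx": 0,"dy": 0,"dz": 0,"roll": 0,"jaw": 1}
    - {"dx": 0,"dy": 0,"dz": 0,"roll": 0,"jaw": 1}
    - {"dx": 0,"dy": 0,"dz": 0,"roll": 0,"jaw": 1}
  force: 12

```text
time_s: 10.45
ee_pos: [0.4819, 0.0438, 0.0563]
eef_rot: [3.141, 0.001, 2.833]
force: [-0.2, -1.5, 2.5]
grip_width: 0.0121
grip_force: 12.0
```

```bash
python3 -c "
from plan import *
o=get_obs();print(o['ee_pos'],o['eef_rot'],o['grip_width'],o['grip_force'],o['force'])"
```

```text
[0.48188362 0.04380377 0.0563196 ] [3.14123103e+00 1.35548894e-03 2.83275637e+00] 0.012135130736508298 12.00048565864563 [-0.21600709 -1.51879291  2.46913298]
```

Gripped at 12.1 mm, which matches the fin. Now I open the cover.

send_rows:
  rows:
    - {"dx": 0,"dy": -4,"dz": 0,"roll": 0,"jaw": 1}
    - {"dx": 0,"dy": -8,"dz": 0,"roll": 0,"jaw": 1}
    - {"dx": 0,"dy": -10,"dz": 0,"roll": 0,"jaw": 1}
    - {"dx": 0,"dy": -8,"dz": 0,"roll": 0,"jaw": 1}
    - {"dx": 0,"dy": -5,"dz": 0,"roll": 0,"jaw": 1}
    - {"dx": 0,"dy": -3,"dz": 0,"roll": 0,"jaw": 1}
    - {"dx": 0,"dy": 0,"dz": 0,"roll": 0,"jaw": 1}

```text
time_s: 11.03
ee_pos: [0.47, 0.0067, 0.0563]
eef_rot: [3.141, 0.001, 2.832]
force: [-1.8, -1.2, 7.3]
grip_width: 0.012
grip_force: 12.0
```

```bash
python3 -c "
from plan import *
o=get_obs();print(o['ee_pos'],o['eef_rot'],o['grip_width'],o['grip_force'],o['force'])"
```

```text
[0.47003056 0.0066977  0.05628588] [3.14141558e+00 1.27347863e-03 2.83231967e+00] 0.011952882206902628 12.001306861639023 [-1.80437573 -1.18418371  7.29329785]
```

send_rows:
  rows:
    - {"dx": 0,"dy": -1,"dz": 0,"roll": 0,"jaw": 1}
    - {"dx": 0,"dy": -0.5,"dz": 0,"roll": 0,"jaw": 1}
    - {"dx": 0,"dy": 0,"dz": 0,"roll": 0,"jaw": 1}

```text
time_s: 11.28
ee_pos: [0.4697, 0.0057, 0.0563]
eef_rot: [3.141, 0.001, 2.833]
force: [-0.6, -0.3, 8.3]
grip_width: 0.012
grip_force: 12.0
```

send_rows:
  rows:
    - {"dx": 0,"dy": 0,"dz": 0,"roll": 0,"jaw": 0.2}
    - {"dx": 0,"dy": 0,"dz": 0,"roll": 0,"jaw": 0.2}
    - {"dx": 0,"dy": 0,"dz": 0,"roll": 0,"jaw": 0.2}
    - {"dx": 0,"dy": 0,"dz": -10,"roll": 0,"jaw": 0}
    - {"dx": 0,"dy": 0,"dz": -25,"roll": 0,"jaw": 0}
    - {"dx": 0,"dy": 0,"dz": -30,"roll": 0,"jaw": 0}
    - {"dx": 0,"dy": 0,"dz": -25,"roll": 0,"jaw": 0}

```text
time_s: 11.87
ee_pos: [0.4693, 0.0062, 0.1478]
eef_rot: [3.142, 0.0, 2.833]
force: [0.2, 0.5, 0.8]
grip_width: 0.0469
grip_force: 0.0
```

```bash
python3 -c "
from plan import *
o=get_obs();print(o['ee_pos'],o['grip_width'])
plan((.4025,-.296,.135,181,12,0))"
```

```text
[0.46930929 0.00619984 0.1477673 ] 0.046898421062886046
[{"dx":-2.3,"dy":-25.7,"dz":1.1,"roll":-1.56,"jaw":0},{"dx":-1.6,"dy":-25.7,"dz":1.1,"roll":-1.56,"jaw":0},{"dx":-0.9,"dy":-25.8,"dz":1.1,"roll":-1.56,"jaw":0},{"dx":-0.2,"dy":-25.8,"dz":1.1,"roll":-1.56,"jaw":0},{"dx":0.5,"dy":-25.8,"dz":1.1,"roll":-1.56,"jaw":0},{"dx":1.2,"dy":-25.8,"dz":1.1,"roll":-1.56,"jaw":0},{"dx":1.9,"dy":-25.7,"dz":1.1,"roll":-1.56,"jaw":0},{"dx":2.6,"dy":-25.7,"dz":1.1,"roll":-1.56,"jaw":0},{"dx":3.3,"dy":-25.6,"dz":1.1,"roll":-1.56,"jaw":0},{"dx":4.0,"dy":-25.5,"dz":1.1,"roll":-1.56,"jaw":0},{"dx":4.7,"dy":-25.4,"dz":1.1,"roll":-1.56,"jaw":0},{"dx":5.3,"dy":-25.2,"dz":1.1,"roll":-1.56,"jaw":0}]
--
```

send_rows:
  rows:
    - {"dx": -2,"dy": -20,"dz": 0,"roll": -1.6,"jaw": 0}
    - {"dx": -1.6,"dy": -25,"dz": 0,"roll": -1.6,"jaw": 0}
    - {"dx": -1,"dy": -28,"dz": 0,"roll": -1.6,"jaw": 0}
    - {"dx": -0.2,"dy": -28,"dz": 0,"roll": -1.6,"jaw": 0}
    - {"dx": 0.5,"dy": -28,"dz": 0,"roll": -1.6,"jaw": 0}
    - {"dx": 1.2,"dy": -28,"dz": 0,"roll": -1.6,"jaw": 0}
    - {"dx": 2,"dy": -28,"dz": 0,"roll": -1.6,"jaw": 0}
    - {"dx": 2.6,"dy": -28,"dz": 0,"roll": -1.6,"jaw": 0}
    - {"dx": 3.3,"dy": -28,"dz": 0,"roll": -1.6,"jaw": 0}
    - {"dx": 4,"dy": -26,"dz": 0,"roll": -1.6,"jaw": 0}
    - {"dx": 4.7,"dy": -25,"dz": 5,"roll": -1.6,"jaw": 0}
    - {"dx": 5.3,"dy": -16,"dz": 5,"roll": -1.6,"jaw": 0}

```text
time_s: 12.87
ee_pos: [0.4018, -0.2986, 0.1363]
eef_rot: [-3.141, 0.001, -3.115]
force: [0.1, 0.2, -0.7]
grip_width: 0.0471
grip_force: 0.0
```

```bash
python3 -c "
from h import *
c=grab('top');save(c,'t3',(200,110,440,270),3.3)
c=grab('side');save(c,'s3',(180,80,390,260),3.3)
from plan import *
o=get_obs();print(o['ee_pos'],o['eef_rot'],o['grip_width'])
plan((.4025,-.296,.067,181,3,0))"
```

```text
[ 0.40130898 -0.2980579   0.13537874] [ 3.14111515e+00 -8.14684982e-04 -3.11688525e+00] 0.04705688334462178
[{"dx":-0.4,"dy":0.7,"dz":22.8,"roll":0.14,"jaw":0},{"dx":-0.4,"dy":0.7,"dz":22.8,"roll":0.14,"jaw":0},{"dx":-0.4,"dy":0.7,"dz":22.8,"roll":0.14,"jaw":0}]
--
```

View pics/t3.png

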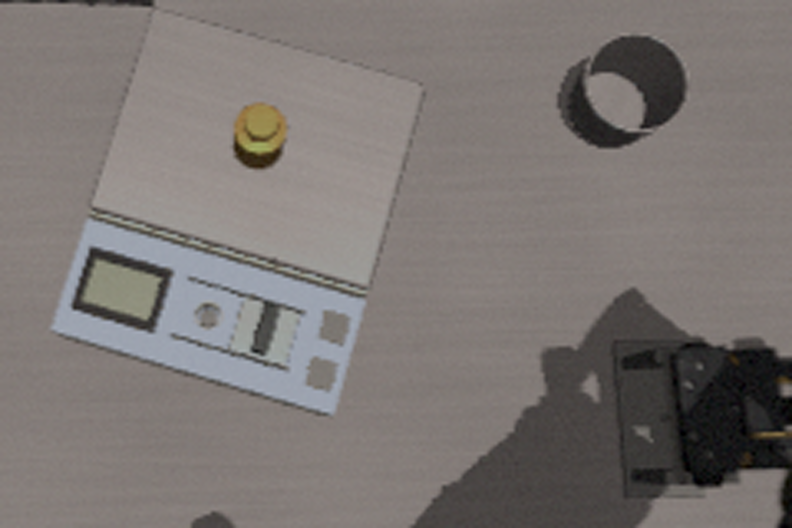

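View pics/s3.png

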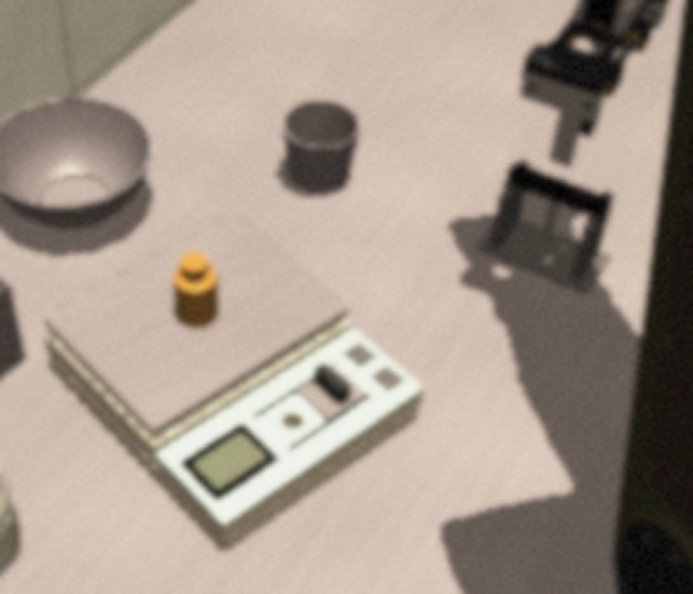

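The cover is fully open, with the hole at t3 (208,316) and s3 (292,421). The weight stands mid-platter at t3 (262,130). I compute the hole's position by ray and plane, then grip the stylus.

send_rows:
  rows:
    - {"dx": -1.2,"dy": 2,"dz": 8,"roll": 0.4,"jaw": 0}
    - {"dx": 0,"dy": 0,"dz": 20,"roll": 0,"jaw": 0}
    - {"dx": 0,"dy": 0,"dz": 22,"roll": 0,"jaw": 0}
    - {"dx": 0,"dy": 0,"dz": 12,"roll": 0,"jaw": 0}
    - {"dx": 0,"dy": 0,"dz": 6,"roll": 0,"jaw": 0}
    - {"dx": 0,"dy": 0,"dz": 0,"roll": 0,"jaw": 0}

```text
time_s: 13.47
ee_pos: [0.4035, -0.2932, 0.0667]
eef_rot: [3.14, -0.001, -3.122]
force: [0.2, 0.3, 0.1]
grip_width: 0.0471
grip_force: 0.0
```

```bash
python3 -c "
from h import *
for n,u,v in(('top',263.0,205.8),('side',268.5,207.6)):
  c=load(n);K=c['camera_matrix'];R=cv2.Rodrigues(c['rvec'])[0];o=-R.T@c['tvec'].reshape(3)
  d=R.T@np.linalg.inv(K)@[u,v,1];print(n,o+d*(.045-o[2])/d[2])
  P=pts(c);q=P.reshape(-1,3);k=q[(np.hypot(q[:,0]-.483,q[:,1]-.048)<.013)&(q[:,2]<.04)&(q[:,2]>.02)];print(len(k),k.mean(0) if len(k) else '')
o=get_obs();print(o['ee_pos'],o['eef_rot'],o['force'])"
```

```text
top [0.48240904 0.04747494 0.045     ]
39 [0.48583397 0.04782763 0.02970672]
side [0.48068361 0.04834264 0.045     ]
21 [0.48761552 0.04132311 0.0328298 ]
[ 0.40345151 -0.29320896  0.06666143] [ 3.14028131e+00 -1.36754477e-03 -3.12168464e+00] [0.23665374 0.33385582 0.11585297]
```

send_rows:
  rows:
    - {"dx": 1,"dy": -2.8,"dz": 0,"roll": 0,"jaw": 0}
    - {"dx": 0,"dy": 0,"dz": 0,"roll": 0,"jaw": 0.5}
    - {"dx": 0,"dy": 0,"dz": 0,"roll": 0,"jaw": 1}
    - {"dx": 0,"dy": 0,"dz": 0,"roll": 0,"jaw": 1}
    - {"dx": 0,"dy": 0,"dz": 0,"roll": 0,"jaw": 1}
    - {"dx": 0,"dy": 0,"dz": 0,"roll": 0,"jaw": 1}
    - {"dx": 0,"dy": 0,"dz": 0,"roll": 0,"jaw": 1}
  force: 35

```text
time_s: 14.05
ee_pos: [0.4026, -0.2974, 0.0678]
eef_rot: [-3.141, 0.0, -3.122]
force: [-0.0, 0.3, 2.7]
grip_width: 0.0158
grip_force: 35.0
```

```bash
python3 -c "
from plan import *
o=get_obs();print(o['ee_pos'],o['eef_rot'],o['force'],o['grip_width'],o['grip_force'])"
```

```text
[ 0.40260569 -0.2973942   0.06777174] [-3.14137140e+00  2.73794488e-04 -3.12223216e+00] [-0.00521668  0.28042582  2.72797759] 0.015836819957486252 34.9976509809494
```

send_rows:
  rows:
    - {"dx": 0,"dy": 0,"dz": -8,"roll": 0,"jaw": 1}
    - {"dx": 0,"dy": 0,"dz": -17,"roll": 0,"jaw": 1}
    - {"dx": 0,"dy": 0,"dz": -25,"roll": 0,"jaw": 1}
    - {"dx": 0,"dy": 0,"dz": -25,"roll": 0,"jaw": 1}
    - {"dx": 0,"dy": 0,"dz": -17,"roll": 0,"jaw": 1}
    - {"dx": 0,"dy": 0,"dz": -8,"roll": 0,"jaw": 1}
    - {"dx": -2.5,"dy": 10,"dz": 0,"roll": 0,"jaw": 1}
    - {"dx": -5,"dy": 20,"dz": 0,"roll": 0,"jaw": 1}
    - {"dx": -7.5,"dy": 30,"dz": 0,"roll": 0,"jaw": 1}
    - {"dx": -7.5,"dy": 30,"dz": 0,"roll": 0,"jaw": 1}
    - {"dx": -7.5,"dy": 30,"dz": 0,"roll": 0,"jaw": 1}
    - {"dx": -7.5,"dy": 30,"dz": 0,"roll": 0,"jaw": 1}

```text
time_s: 15.05
ee_pos: [0.4365, -0.1444, 0.1663]
eef_rot: [3.141, -0.002, -3.122]
force: [1.6, -0.2, -0.5]
grip_width: 0.0158
grip_force: 35.0
```

send_rows:
  rows:
    - {"dx": -7.5,"dy": 30,"dz": 0,"roll": 0,"jaw": 1}
    - {"dx": -7.5,"dy": 30,"dz": 0,"roll": 0,"jaw": 1}
    - {"dx": -7.5,"dy": 30,"dz": 0,"roll": 0,"jaw": 1}
    - {"dx": -7.5,"dy": 30,"dz": 0,"roll": 0,"jaw": 1}
    - {"dx": -7.5,"dy": 30,"dz": 0,"roll": 0,"jaw": 1}
    - {"dx": -6,"dy": 25,"dz": 0,"roll": 0,"jaw": 1}
    - {"dx": -4,"dy": 12,"dz": 10,"roll": 0,"jaw": 1}
    - {"dx": -1.5,"dy": 6,"dz": 20,"roll": 0,"jaw": 1}
    - {"dx": 0,"dy": 0,"dz": 10,"roll": 0,"jaw": 1}
    - {"dx": 0,"dy": 0,"dz": 0,"roll": 0,"jaw": 1}

```text
time_s: 15.88
ee_pos: [0.4805, 0.0477, 0.1246]
eef_rot: [-3.142, -0.005, -3.121]
force: [-0.5, 0.5, -1.7]
grip_width: 0.0158
grip_force: 35.0
```

```bash
python3 -c "
from h import *
a=grab('side');save(a,'s4',(200,130,330,240),5)
b=grab('top')
o=get_obs();print(o['ee_pos'],o['eef_rot'],o['force'],o['grip_width'],o['grip_force'])"
```

```text
[0.4818825  0.04702474 0.127274  ] [-3.14155841e+00 -1.39868468e-03 -3.12248651e+00] [-0.77968425  0.05141951 -0.79102577] 0.01560408085119653 34.9970144033432
```

View pics/s4.png

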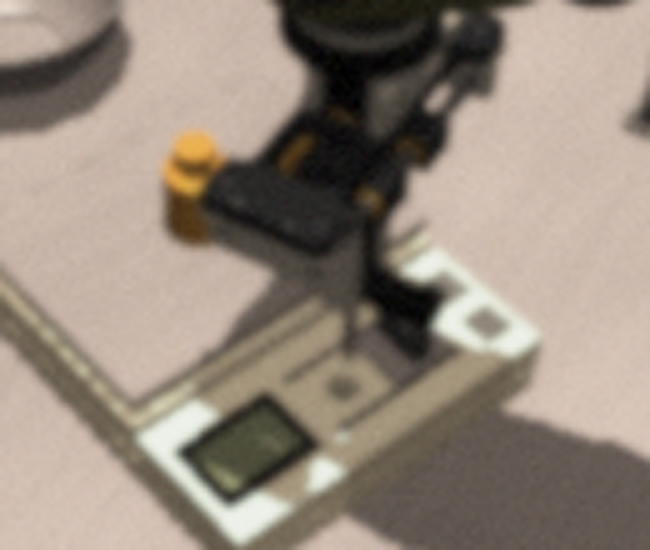

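```bash
python3 -c "
from h import *
c=load('side');K=c['camera_matrix'];R=cv2.Rodrigues(c['rvec'])[0];o=-R.T@c['tvec'].reshape(3)
for u,v,z in((269.6,200.4,.0745),(268.6,207.6,.045)):
  d=R.T@np.linalg.inv(K)@[u,v,1];print(o+d*(z-o[2])/d[2])
for p in [(.4819,.047,.0745),(.4825,.0478,.0745),(.4825,.0478,.045)]: print(cv2.projectPoints(np.array([p]),c['rvec'],c['tvec'],K,None)[0])"
```

```text
[0.47962778 0.04560686 0.0745    ]
[0.4804501  0.04819213 0.045     ]
[[[268.62109687 200.3828435 ]]]
[[[268.2791552  200.48172096]]]
[[[268.04672912 207.19212018]]]
```

send_rows:
  rows:
    - {"dx": -0.8,"dy": 1.8,"dz": 0,"roll": 0,"jaw": 1}
    - {"dx": 0,"dy": 0,"dz": 8,"roll": 0,"jaw": 1}
    - {"dx": 0,"dy": 0,"dz": 8,"roll": 0,"jaw": 1}
    - {"dx": 0,"dy": 0,"dz": 8,"roll": 0,"jaw": 1}
    - {"dx": 0,"dy": 0,"dz": 8,"roll": 0,"jaw": 1}
    - {"dx": 0,"dy": 0,"dz": 6,"roll": 0,"jaw": 1}
    - {"dx": 0,"dy": 0,"dz": 2,"roll": 0,"jaw": 1}
    - {"dx": 0,"dy": 0,"dz": 0,"roll": 0,"jaw": 1}

```text
time_s: 16.65
ee_pos: [0.4828, 0.0491, 0.0869]
eef_rot: [3.142, -0.001, -3.122]
force: [0.3, -0.2, -0.3]
grip_width: 0.016
grip_force: 35.0
```

send_rows:
  rows:
    - {"dx": 0,"dy": 0,"dz": 2,"roll": 0,"jaw": 1}
    - {"dx": 0,"dy": 0,"dz": 0,"roll": 0,"jaw": 1}

```text
time_s: 16.82
ee_pos: [0.4832, 0.0491, 0.0855]
eef_rot: [-3.142, 0.0, -3.122]
force: [-0.4, -0.4, -1.2]
grip_width: 0.0158
grip_force: 35.0
```

send_rows:
  rows:
    - {"dx": 0,"dy": 0,"dz": 2,"roll": 0,"jaw": 1}
    - {"dx": 0,"dy": 0,"dz": 0,"roll": 0,"jaw": 1}

```text
time_s: 16.98
ee_pos: [0.4832, 0.0491, 0.0835]
eef_rot: [3.142, 0.0, -3.122]
force: [0.2, -0.3, -0.3]
grip_width: 0.0162
grip_force: 35.0
```

Contact is expected about here, so I continue in small steps.

send_rows:
  rows:
    - {"dx": 0,"dy": 0,"dz": 1.5,"roll": 0,"jaw": 1}
    - {"dx": 0,"dy": 0,"dz": 0.5,"roll": 0,"jaw": 1}
    - {"dx": 0,"dy": 0,"dz": 0,"roll": 0,"jaw": 1}

```text
time_s: 17.23
ee_pos: [0.4832, 0.0491, 0.0816]
eef_rot: [3.142, 0.0, -3.122]
force: [1.0, -0.2, 1.1]
grip_width: 0.016
grip_force: 35.0
```

send_rows:
  rows:
    - {"dx": 0,"dy": 0,"dz": 1,"roll": 0,"jaw": 1}
    - {"dx": 0,"dy": 0,"dz": 0.5,"roll": 0,"jaw": 1}
    - {"dx": 0,"dy": 0,"dz": 0,"roll": 0,"jaw": 1}

```text
time_s: 17.48
ee_pos: [0.4832, 0.0491, 0.0801]
eef_rot: [-3.142, 0.0, -3.122]
force: [0.1, 0.2, 2.6]
grip_width: 0.0158
grip_force: 35.0
```

send_rows:
  rows:
    - {"dx": 0,"dy": 0,"dz": 0.7,"roll": 0,"jaw": 1}
    - {"dx": 0,"dy": 0,"dz": 0.3,"roll": 0,"jaw": 1}
    - {"dx": 0,"dy": 0,"dz": 0,"roll": 0,"jaw": 1}

```text
time_s: 17.73
ee_pos: [0.4832, 0.0491, 0.0791]
eef_rot: [-3.142, 0.0, -3.122]
force: [0.6, 0.2, 2.8]
grip_width: 0.0157
grip_force: 35.0
```

send_rows:
  rows:
    - {"dx": 0,"dy": 0,"dz": 0.5,"roll": 0,"jaw": 1}
    - {"dx": 0,"dy": 0,"dz": 0.3,"roll": 0,"jaw": 1}
    - {"dx": 0,"dy": 0,"dz": 0,"roll": 0,"jaw": 1}

```text
time_s: 17.98
ee_pos: [0.4832, 0.0491, 0.0783]
eef_rot: [3.142, 0.0, -3.122]
force: [0.2, 0.4, 3.8]
grip_width: 0.0153
grip_force: 35.0
```

send_rows:
  rows:
    - {"dx": 0,"dy": 0,"dz": 0.5,"roll": 0,"jaw": 1}
    - {"dx": 0,"dy": 0,"dz": 0,"roll": 0,"jaw": 1}
    - {"dx": 0,"dy": 0,"dz": 0,"roll": 0,"jaw": 1}

```text
time_s: 18.23
ee_pos: [0.4833, 0.0491, 0.078]
eef_rot: [3.142, 0.001, -3.122]
force: [-0.4, -0.2, 6.8]
grip_width: 0.0158
grip_force: 35.0
```

send_rows:
  rows:
    - {"dx": 0,"dy": 0,"dz": 0.3,"roll": 0,"jaw": 1}
    - {"dx": 0,"dy": 0,"dz": 0,"roll": 0,"jaw": 1}
    - {"dx": 0,"dy": 0,"dz": 0,"roll": 0,"jaw": 1}
    - {"dx": 0,"dy": 0,"dz": 0,"roll": 0,"jaw": 1}
    - {"dx": 0,"dy": 0,"dz": 0,"roll": 0,"jaw": 1}
    - {"dx": 0,"dy": 0,"dz": 0,"roll": 0,"jaw": 1}
    - {"dx": 0,"dy": 0,"dz": 0,"roll": 0,"jaw": 1}
    - {"dx": 0,"dy": 0,"dz": 0,"roll": 0,"jaw": 1}
    - {"dx": 0,"dy": 0,"dz": 0,"roll": 0,"jaw": 1}
    - {"dx": 0,"dy": 0,"dz": 0,"roll": 0,"jaw": 1}
    - {"dx": 0,"dy": 0,"dz": 0,"roll": 0,"jaw": 1}
    - {"dx": 0,"dy": 0,"dz": 0,"roll": 0,"jaw": 1}

```text
time_s: 19.23
ee_pos: [0.4834, 0.0491, 0.0779]
eef_rot: [-3.142, 0.001, -3.122]
force: [-0.5, -0.1, 8.0]
grip_width: 0.0158
grip_force: 35.0
```

send_rows:
  rows:
    - {"dx": 0,"dy": 0,"dz": 0,"roll": 0,"jaw": 1}
    - {"dx": 0,"dy": 0,"dz": 0,"roll": 0,"jaw": 1}
    - {"dx": 0,"dy": 0,"dz": -5,"roll": 0,"jaw": 1}
    - {"dx": 0,"dy": 0,"dz": -15,"roll": 0,"jaw": 1}
    - {"dx": 0,"dy": 0,"dz": -20,"roll": 0,"jaw": 1}
    - {"dx": 0,"dy": 0,"dz": -20,"roll": 0,"jaw": 1}
    - {"dx": 0,"dy": 0,"dz": -20,"roll": 0,"jaw": 1}
    - {"dx": 0,"dy": 0,"dz": -10,"roll": 0,"jaw": 1}

```text
time_s: 19.9
ee_pos: [0.4833, 0.0491, 0.1694]
eef_rot: [-3.142, 0.001, -3.122]
force: [0.8, -0.2, 0.2]
grip_width: 0.0158
grip_force: 35.0
```

```bash
python3 -c "
from plan import *
o=get_obs();print(o['ee_pos'],o['eef_rot'],o['force'],o['grip_width'],o['grip_force'])
plan((.4026,-.297,.168,181.1,1,1))"
```

```text
[0.48334754 0.04914401 0.16939317] [-3.14157902e+00  1.45746847e-03 -3.12204527e+00] [ 0.79434826 -0.2089112   0.1715019 ] 0.015824338120147764 34.99702513217926
[{"dx":87.5,"dy":-344.5,"dz":1.4,"roll":0.02,"jaw":1}]
--
```

send_rows:
  rows:
    - {"dx": 3,"dy": -10,"dz": 0,"roll": 0,"jaw": 1}
    - {"dx": 5,"dy": -20,"dz": 0,"roll": 0,"jaw": 1}
    - {"dx": 7.5,"dy": -30,"dz": 0,"roll": 0,"jaw": 1}
    - {"dx": 7.5,"dy": -30,"dz": 0,"roll": 0,"jaw": 1}
    - {"dx": 7.5,"dy": -30,"dz": 0,"roll": 0,"jaw": 1}
    - {"dx": 7.5,"dy": -30,"dz": 0,"roll": 0,"jaw": 1}
    - {"dx": 7.5,"dy": -30,"dz": 0,"roll": 0,"jaw": 1}
    - {"dx": 7.5,"dy": -30,"dz": 0,"roll": 0,"jaw": 1}
    - {"dx": 7.5,"dy": -30,"dz": 0,"roll": 0,"jaw": 1}
    - {"dx": 7.5,"dy": -30,"dz": 0,"roll": 0,"jaw": 1}
    - {"dx": 7.5,"dy": -30,"dz": 0,"roll": 0,"jaw": 1}
    - {"dx": 7.5,"dy": -25,"dz": 0,"roll": 0,"jaw": 1}

```text
time_s: 20.9
ee_pos: [0.4047, -0.2793, 0.1659]
eef_rot: [3.14, -0.002, -3.123]
force: [0.5, 0.3, -0.6]
grip_width: 0.0158
grip_force: 35.0
```

send_rows:
  rows:
    - {"dx": 3,"dy": -12,"dz": 0,"roll": 0,"jaw": 1}
    - {"dx": 1.5,"dy": -7,"dz": 0,"roll": 0,"jaw": 1}
    - {"dx": 0,"dy": 0,"dz": 0,"roll": 0,"jaw": 1}
    - {"dx": 0,"dy": 0,"dz": 0,"roll": 0,"jaw": 1}

```text
time_s: 21.23
ee_pos: [0.4022, -0.2958, 0.1669]
eef_rot: [3.141, -0.001, -3.122]
force: [-0.4, 1.1, -0.5]
grip_width: 0.0155
grip_force: 35.0
```

```bash
python3 -c "
from plan import *
o=get_obs();print(o['ee_pos'],o['eef_rot'],o['force'])
plan((.4026,-.297,.0685,181.1,1,1))"
```

```text
[ 0.40224553 -0.29581022  0.16688338] [ 3.14072247e+00 -6.67269218e-04 -3.12201658e+00] [-0.3812328   1.07102825 -0.49509614]
[{"dx":-0.3,"dy":-1.2,"dz":98.4,"roll":0.02,"jaw":1}]
--
```

send_rows:
  rows:
    - {"dx": -0.3,"dy": -1.2,"dz": 10,"roll": 0,"jaw": 1}
    - {"dx": 0,"dy": 0,"dz": 20,"roll": 0,"jaw": 1}
    - {"dx": 0,"dy": 0,"dz": 25,"roll": 0,"jaw": 1}
    - {"dx": 0,"dy": 0,"dz": 20,"roll": 0,"jaw": 1}
    - {"dx": 0,"dy": 0,"dz": 10,"roll": 0,"jaw": 1}
    - {"dx": 0,"dy": 0,"dz": 5,"roll": 0,"jaw": 1}
    - {"dx": 0,"dy": 0,"dz": 3,"roll": 0,"jaw": 1}
    - {"dx": 0,"dy": 0,"dz": 2,"roll": 0,"jaw": 1}
    - {"dx": 0,"dy": 0,"dz": 0,"roll": 0,"jaw": 1}
    - {"dx": 0,"dy": 0,"dz": 0,"roll": 0,"jaw": 1}

```text
time_s: 22.07
ee_pos: [0.403, -0.2979, 0.0732]
eef_rot: [-3.141, 0.001, -3.122]
force: [0.3, 1.0, -0.6]
grip_width: 0.0159
grip_force: 35.0
```

send_rows:
  rows:
    - {"dx": 0.4,"dy": 0.7,"dz": 1.5,"roll": 0,"jaw": 1}
    - {"dx": 0,"dy": 0,"dz": 1.5,"roll": 0,"jaw": 1}
    - {"dx": 0,"dy": 0,"dz": 1,"roll": 0,"jaw": 1}
    - {"dx": 0,"dy": 0,"dz": 0.5,"roll": 0,"jaw": 1}
    - {"dx": 0,"dy": 0,"dz": 0,"roll": 0,"jaw": 1}
    - {"dx": 0,"dy": 0,"dz": 0,"roll": 0,"jaw": 1}

```text
time_s: 22.57
ee_pos: [0.4022, -0.297, 0.068]
eef_rot: [-3.142, -0.0, -3.122]
force: [-0.3, -0.3, -1.1]
grip_width: 0.0159
grip_force: 35.0
```

send_rows:
  rows:
    - {"dx": 0,"dy": 0,"dz": 0.6,"roll": 0,"jaw": 1}
    - {"dx": 0,"dy": 0,"dz": 0,"roll": 0,"jaw": 1}
    - {"dx": 0,"dy": 0,"dz": 0,"roll": 0,"jaw": 1}

```text
time_s: 22.82
ee_pos: [0.4023, -0.2971, 0.0678]
eef_rot: [-3.141, 0.0, -3.122]
force: [-2.1, 2.6, 5.6]
grip_width: 0.0154
grip_force: 35.0
```

Contact at the same height it was picked up from. Now release, rise and check.

send_rows:
  rows:
    - {"dx": 0,"dy": 0,"dz": 0,"roll": 0,"jaw": 0.5}
    - {"dx": 0,"dy": 0,"dz": 0,"roll": 0,"jaw": 0.3}
    - {"dx": 0,"dy": 0,"dz": 0,"roll": 0,"jaw": 0.1}
    - {"dx": 0,"dy": 0,"dz": 0,"roll": 0,"jaw": 0.1}
    - {"dx": 0,"dy": 0,"dz": 0,"roll": 0,"jaw": 0.1}
    - {"dx": 0,"dy": 0,"dz": 0,"roll": 0,"jaw": 0.1}
    - {"dx": 0,"dy": 0,"dz": -10,"roll": 0,"jaw": 0.1}
    - {"dx": 0,"dy": 0,"dz": -25,"roll": 0,"jaw": 0.1}
    - {"dx": 0,"dy": 0,"dz": -30,"roll": 0,"jaw": 0.1}
    - {"dx": 0,"dy": 0,"dz": -20,"roll": 0,"jaw": 0.1}

```text
time_s: 23.65
ee_pos: [0.4026, -0.2973, 0.1554]
eef_rot: [-3.14, 0.002, -3.122]
force: [-0.4, -0.1, 0.2]
grip_width: 0.0426
grip_force: 0.0
```

```bash
python3 -c "
from h import *
c=grab('side');P=pts(c);q=P.reshape(-1,3);m=q[(abs(q[:,0]-.4025)<.034)&(abs(q[:,1]+.296)<.015)&(q[:,2]>.0895)&(q[:,2]<.1)]
print(len(m),np.median(m,0),np.polyfit(m[:,0],m[:,1],1))
q=q[(np.hypot(q[:,0]-.4025,q[:,1]+.296)<.08)&(q[:,2]>.0895)&(q[:,2]<.1)];print(q[:,0].min(),q[:,0].max())
from plan import *
o=get_obs();print(o['ee_pos'],o['eef_rot'],o['force'])
plan((.4697,.0057,.145,162.5,12,.1))"
```

```text
74 [ 0.40144671 -0.29429731  0.09224902] [ 0.01023788 -0.29814673]
0.352765376402166 0.45059340024149697
[ 0.40361307 -0.29815332  0.15867231] [-3.13694924  0.00516432 -3.12196021] [ 0.21997691 -0.71247147  4.19430881]
[{"dx":-6.0,"dy":25.2,"dz":1.1,"roll":1.55,"jaw":0.1},{"dx":-5.3,"dy":25.4,"dz":1.1,"roll":1.55,"jaw":0.1},{"dx":-4.6,"dy":25.5,"dz":1.1,"roll":1.55,"jaw":0.1},{"dx":-3.9,"dy":25.6,"dz":1.1,"roll":1.55,"jaw":0.1},{"dx":-3.2,"dy":25.7,"dz":1.1,"roll":1.55,"jaw":0.1},{"dx":-2.5,"dy":25.8,"dz":1.1,"roll":1.55,"jaw":0.1},{"dx":-1.9,"dy":25.8,"dz":1.1,"roll":1.55,"jaw":0.1},{"dx":-1.2,"dy":25.9,"dz":1.1,"roll":1.55,"jaw":0.1},{"dx":-0.5,"dy":25.9,"dz":1.1,"roll":1.55,"jaw":0.1},{"dx":0.3,"dy":25.9,"dz":1.1,"roll":1.55,"jaw":0.1},{"dx":1.0,"dy":25.9,"dz":1.1,"roll":1.55,"jaw":0.1},{"dx":1.7,"dy":25.9,"dz":1.1,"roll":1.55,"jaw":0.1}]
--
```

send_rows:
  rows:
    - {"dx": -6,"dy": 18,"dz": 0,"roll": 1.55,"jaw": 0.1}
    - {"dx": -5.3,"dy": 25,"dz": 0,"roll": 1.55,"jaw": 0.1}
    - {"dx": -4.6,"dy": 28,"dz": 0,"roll": 1.55,"jaw": 0.1}
    - {"dx": -4,"dy": 28,"dz": 0,"roll": 1.55,"jaw": 0.1}
    - {"dx": -3.2,"dy": 28,"dz": 0,"roll": 1.55,"jaw": 0.1}
    - {"dx": -2.5,"dy": 28,"dz": 0,"roll": 1.55,"jaw": 0.1}
    - {"dx": -2,"dy": 28,"dz": 0,"roll": 1.55,"jaw": 0.1}
    - {"dx": -1.2,"dy": 28,"dz": 0,"roll": 1.55,"jaw": 0.1}
    - {"dx": -0.5,"dy": 28,"dz": 0,"roll": 1.55,"jaw": 0.1}
    - {"dx": 0.3,"dy": 28,"dz": 0,"roll": 1.55,"jaw": 0.1}
    - {"dx": 1,"dy": 25,"dz": 5,"roll": 1.55,"jaw": 0.1}
    - {"dx": 1.7,"dy": 16,"dz": 10,"roll": 1.55,"jaw": 0.1}

```text
time_s: 24.7
ee_pos: [0.4686, 0.0086, 0.1386]
eef_rot: [3.141, 0.002, 2.836]
force: [0.5, -0.0, 0.6]
grip_width: 0.0424
grip_force: 0.0
```

send_rows:
  rows:
    - {"dx": 0,"dy": 0,"dz": 15,"roll": 0,"jaw": 0.1}
    - {"dx": 0,"dy": 0,"dz": 10,"roll": 0,"jaw": 0.1}
    - {"dx": 0,"dy": 0,"dz": 0,"roll": 0,"jaw": 0.1}
    - {"dx": 0,"dy": 0,"dz": 0,"roll": 0,"jaw": 0.1}

```text
time_s: 25.03
ee_pos: [0.4677, 0.0062, 0.1125]
eef_rot: [-3.141, -0.001, 2.836]
force: [-0.4, 0.2, 0.7]
grip_width: 0.0424
grip_force: 0.0
```

```bash
python3 -c "
from plan import *
o=get_obs();print(o['ee_pos'],o['eef_rot'],o['force'])
plan((.4697,.0057,.0563,162.5,1,.1))"
```

```text
[0.4677126  0.00619711 0.1125173 ] [-3.14143651e+00 -5.90266616e-04  2.83607510e+00] [-0.37111958  0.18848233  0.6929797 ]
[{"dx":-2.0,"dy":0.1,"dz":56.2,"roll":-0.0,"jaw":0.1}]
--
```

send_rows:
  rows:
    - {"dx": -2,"dy": 0,"dz": 10,"roll": 0,"jaw": 0.1}
    - {"dx": 0,"dy": 0,"dz": 20,"roll": 0,"jaw": 0.1}
    - {"dx": 0,"dy": 0,"dz": 18,"roll": 0,"jaw": 0.3}
    - {"dx": 0,"dy": 0,"dz": 8,"roll": 0,"jaw": 0.5}
    - {"dx": 0,"dy": 0,"dz": 0,"roll": 0,"jaw": 1}
    - {"dx": 0,"dy": 0,"dz": 0,"roll": 0,"jaw": 1}
    - {"dx": 0,"dy": 0,"dz": 0,"roll": 0,"jaw": 1}
    - {"dx": 0,"dy": 0,"dz": 0,"roll": 0,"jaw": 1}
  force: 12

```text
time_s: 25.7
ee_pos: [0.4703, 0.0058, 0.0573]
eef_rot: [3.141, 0.002, 2.836]
force: [1.0, -1.1, 0.7]
grip_width: 0.0118
grip_force: 12.0
```

send_rows:
  rows:
    - {"dx": 0,"dy": 4,"dz": 0,"roll": 0,"jaw": 1}
    - {"dx": 0,"dy": 8,"dz": 0,"roll": 0,"jaw": 1}
    - {"dx": 0,"dy": 10,"dz": 0,"roll": 0,"jaw": 1}
    - {"dx": 0,"dy": 9,"dz": 0,"roll": 0,"jaw": 1}
    - {"dx": 0,"dy": 6,"dz": 0,"roll": 0,"jaw": 1}
    - {"dx": 0,"dy": 4,"dz": 0,"roll": 0,"jaw": 1}
    - {"dx": 0,"dy": 2,"dz": 0,"roll": 0,"jaw": 1}
    - {"dx": 0,"dy": 0,"dz": 0,"roll": 0,"jaw": 1}
    - {"dx": 0,"dy": 0,"dz": 0,"roll": 0,"jaw": 1}

```text
time_s: 26.45
ee_pos: [0.4835, 0.0473, 0.0572]
eef_rot: [3.142, 0.002, 2.837]
force: [-0.5, -4.3, 6.8]
grip_width: 0.0118
grip_force: 12.0
```

send_rows:
  rows:
    - {"dx": 0,"dy": 0.7,"dz": 0,"roll": 0,"jaw": 1}
    - {"dx": 0,"dy": 0,"dz": 0,"roll": 0,"jaw": 1}
    - {"dx": 0,"dy": 0,"dz": 0,"roll": 0,"jaw": 1}

```text
time_s: 26.7
ee_pos: [0.4836, 0.0474, 0.0572]
eef_rot: [-3.141, 0.002, 2.837]
force: [-1.5, -9.4, 6.7]
grip_width: 0.012
grip_force: 12.0
```

send_rows:
  rows:
    - {"dx": 0,"dy": 0.7,"dz": 0,"roll": 0,"jaw": 1}
    - {"dx": 0,"dy": 0,"dz": 0,"roll": 0,"jaw": 1}
    - {"dx": 0,"dy": 0,"dz": 0,"roll": 0,"jaw": 1}

```text
time_s: 26.95
ee_pos: [0.4836, 0.0475, 0.0572]
eef_rot: [-3.14, 0.002, 2.837]
force: [-2.6, -14.8, 8.9]
grip_width: 0.0118
grip_force: 12.0
```

At the stop: the cover is fully shut. I relax the push, release, rise and check.

send_rows:
  rows:
    - {"dx": 0,"dy": -1.5,"dz": 0,"roll": 0,"jaw": 0.3}
    - {"dx": 0,"dy": 0,"dz": 0,"roll": 0,"jaw": 0.3}
    - {"dx": 0,"dy": 0,"dz": 0,"roll": 0,"jaw": 0.2}
    - {"dx": 0,"dy": 0,"dz": 0,"roll": 0,"jaw": 0.2}
    - {"dx": 0,"dy": 0,"dz": -10,"roll": 0,"jaw": 0.2}
    - {"dx": 0,"dy": 0,"dz": -25,"roll": 0,"jaw": 0.2}
    - {"dx": 0,"dy": 0,"dz": -30,"roll": 0,"jaw": 0.2}
    - {"dx": 0,"dy": 0,"dz": -30,"roll": 0,"jaw": 0.2}
    - {"dx": 0,"dy": 0,"dz": -20,"roll": 0,"jaw": 0.2}

```text
time_s: 27.7
ee_pos: [0.4831, 0.0471, 0.1749]
eef_rot: [3.141, 0.003, 2.837]
force: [0.3, 1.3, 0.7]
grip_width: 0.0376
grip_force: 0.0
```

send_rows:
  rows:
    - {"dx": 20,"dy": 0,"dz": -10,"roll": 0,"jaw": 0.2}
    - {"dx": 30,"dy": 0,"dz": 0,"roll": 0,"jaw": 0.2}
    - {"dx": 30,"dy": 0,"dz": 0,"roll": 0,"jaw": 0.2}
    - {"dx": 20,"dy": 0,"dz": 0,"roll": 0,"jaw": 0.2}
    - {"dx": 0,"dy": 0,"dz": 0,"roll": 0,"jaw": 0.2}
    - {"dx": 0,"dy": 0,"dz": 0,"roll": 0,"jaw": 0.2}

```text
time_s: 28.2
ee_pos: [0.3871, 0.0773, 0.1824]
eef_rot: [3.141, 0.002, 2.837]
force: [0.4, -0.1, -0.1]
grip_width: 0.0376
grip_force: 0.0
```

```bash
python3 -c "
from h import *
c=grab('side');save(c,'s5',(180,80,390,260),3.3)
for n in('side','top'):
  q=pts(grab(n)).reshape(-1,3)
  g=q[(np.hypot(q[:,0]-.483,q[:,1]-.04)<.05)&(q[:,2]>.06)&(q[:,2]<.075)];g=g[g[:,0]<.51];print(n,len(g),np.median(g,0))
  w=q[(np.hypot(q[:,0]-.609,q[:,1]-.008)<.05)&(q[:,2]>.12)&(q[:,2]<.14)];print(len(w),w.mean(0) if len(w) else '')
print(get_obs()['force'])"
```

```text
side 60 [0.48223441 0.049664   0.06779576]
57 [0.60633451 0.00981574 0.13200281]
top 74 [0.4838992  0.04743631 0.06933416]
86 [0.60715935 0.00881654 0.13332816]
[ 0.37762141  0.55663414 -1.12502909]
```

View pics/s5.png

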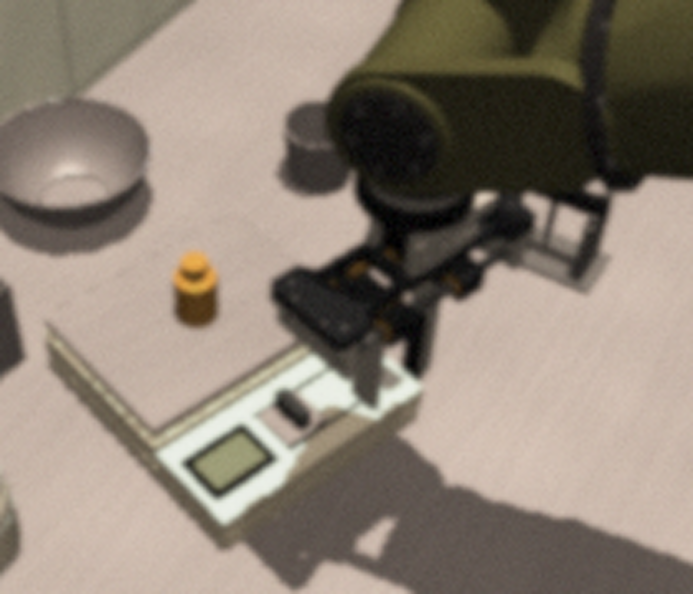

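The cover is shut, with the fin at s5 (293,405) over the hole. The weight stands at (195,290), the stylus is in its cradle, and the robot is clear of everything.

```bash
python3 -c "
from station import *
print(hand_in())"
```

```text
the job is handed in; nothing more can be done
None
```

I handed the job in after about 28 s of the 72 s limit, though the hand-in gave no verdict: the weight stands mid-platter, the button was held fully in for over a second, the stylus is back in its cradle and the cover is shut.

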